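# Pack the check weights and lift the carrier off the scale

## Task

The wooden weight carrier stands on the white bench scale. Lower the red-topped check weight fully into the carrier's one-dot pocket first and let go of it, then the blue-topped one into the two-dot pocket (do not drop them in), without knocking or moving the green-topped weight or anything else on the table. Then take the carrier by its black grip, lift it at least 5 cm clear above the scale's pan without tipping it, and finish holding it there, level and still, so that the scale can find its zero: do not put it down or let go.

Things in the scene. Friction and masses are not known exactly. Their poses are not given: they have to be found in the camera images.
- red_centre (a point): Check weight: upright brass cylinder, 30 mm diameter, 60 mm tall, its top 12 mm red; about 0.25 kg (varies by a fifth). The point is its centre, 30 mm above its underside; z along its axis. Goes into pocket 1. It stands free on the table, with 40 mm or more free all round, in one of three places that the three weights swap.
- blue_centre (a point): Check weight: upright brass cylinder, 30 mm diameter, 60 mm tall, its top 12 mm blue; about 0.25 kg (varies by a fifth). The point is its centre, 30 mm above its underside; z along its axis. Goes into pocket 2. It stands free on the table, with 40 mm or more free all round, in one of three places that the three weights swap.
- green_centre (a point): Check weight: upright brass cylinder, 30 mm diameter, 60 mm tall, its top 12 mm green; about 0.25 kg (varies by a fifth). The point is its centre, 30 mm above its underside; z along its axis. A spare: leave it alone. It stands free on the table, with 40 mm or more free all round, in one of three places that the three weights swap.
- grip (a point): Centre of the carrier's black grip: 50 mm (x) by 18 mm (y) by 32 mm high, on a steel neck (34 by 10 mm). z up, y along the row of pockets from pocket 2 to pocket 1. It is 96 mm above the carrier's underside. Pinch it firmly (60 N or more) across its 18 mm, fingers closing along the row; the loaded carrier (up to 0.9 kg) balances there but for the weights' differences.
- carrier_base (a point): Centre of the carrier's underside, on the pan; the same axes as the grip. The carrier is loose, about 0.25 kg: a wooden block 64 mm (x) by 200 mm (y) by 26 mm high, a pocket near each end and the grip on its neck in the middle. Grip top 112 mm, seated weights' tops 66 mm above this point.
- pocket1 (a point): Centre of the mouth of the one-dot pocket, 75 mm from the grip's axis along the carrier's +y; carrier's axes. Round hole 33 mm across, 2 mm chamfer, 20 mm deep, so a seated weight's centre is 10 mm above this point and 40 mm of it stands out. One white 15 mm dot on the block between pocket and grip.
- pocket2 (a point): The same for the two-dot pocket, 75 mm along the carrier's -y, marked by two white dots.
- pan (a point): Centre of the top face of the scale's steel pan, 190 mm (x) by 235 mm (y), 65 mm above the table. z up, x away from the scale's keypad. The white bench scale, 300 by 235 mm, is fixed but stands elsewhere each time; keypad panel on its -x side, lower than the pan.
- tape: Bystander: yellow tape roll lying flat, 100 mm across, 25 mm high; origin at the centre of its underside.
- wrench: Bystander: steel wrench lying beyond the scale, about 180 mm long; origin at its underside.
- driver_case: Bystander: grey plastic case, 160 x 50 x 28 mm, left of the scale; origin at the centre of its underside.
- mug: Bystander: blue mug, 80 mm across, 90 mm high; origin at the centre of its underside.
- jar: Bystander: amber jar with steel cap, 70 mm across, 80 mm high; origin at the centre of its underside.
Mind the look-alikes: they are no part of the job. What is shaped like the part that bears green_centre but pink is not meant.

How it is judged:
By the outcome, as a careful person would: the job done as asked, in the order asked, and still so for the second after the job is handed in, while the arm keeps its last pose, push and grip.
It also fails if it takes over 72 s, if anything falls off the work surface, if the arm or the gripper's body presses on something with over 40 N, if the wrist force passes 120 N, or if a joint passes its speed limit or range.

## Robot

A 6-joint arm with a two-finger parallel gripper is mounted at the origin on the work surface. World frame = base frame: x ahead of the robot, y to its left, z up, the work surface at z = 0. Lengths are in m, angles in rad, forces in N, time in s.
With the tool pointing down it reaches from about 0.35 to 0.85 m from the base axis. Payload 8.1 kg.
Tool frame: the origin (TCP) lies at the very end of the fingers, on their centre line; the grasp point (between the pads) lies 19 mm behind it (robot.pinch_z is the distance from the TCP to the grasp point, in m); x points along the fingers, z is the direction in which the jaws open and shut, and the axes are right-handed (so a half turn about x gives the same grasp; the last joint's range is limited). The gripper opens to 93 mm and grips with 3 to 60 N. Pads are 15 mm wide; open, the fingers measure 128 mm over their backs; the gripper's body (75 mm by 188 mm) begins 65 mm behind the grasp point.
Start: joints at [1.187, 0.13, 1.488, -0, 1.523, -0.085], TCP at [0.177, 0.573, 0.219] pointing down, gripper open.
Joint ranges: [-2.96, 2.96], [-0.89, 2.26], [0.02, 2.5], [-1.34, 4.48], [0, 2.73], [-2.66, 2.66]. Speed limits (rad/s): [2.39, 2.39, 2.79, 3.14, 3.14, 3.14].

## Interface

Orientations are given as a rotation vector (axis times angle).
In Python, from plant import robot, optics, ticket gives the robot as it stands.
- The arm moves only by the tool jog_arm, never from a script. Its argument "targets" is a list of rows, each a list of 7 numbers: the shift along the tool's x, y, z in cm, then the turn, a rotation vector about the tool's x, y, z in degrees, then the closure, from 0 (fully open) to 1 (shut). In form: [[dx, dy, dz, ax, ay, az, grip], ...]. A call has 1 to 5 rows; each row is the pose to reach, as a shift and turn from the pose measured when the call began, along the tool's axes at that moment; what a row does not reach only later rows make up. A row lasts 1/8 s, in which the tool goes at most 62.5 mm and 10.7 degrees, less where a joint would pass 70% of its speed; a pose out of reach is approached as far as the arm can. A call with a gripper value outside its range is refused whole. The fingers move at their own pace and stop on an object; "squeeze" is the grip in N (left out, the last holds). Time passes only in rows, so rows that repeat a pose let the fingers close. It gives the time, the measured TCP pose, the force and the opening at its end, in the units of the state.
- robot.read_state(): the state, without advancing time (a new reading comes with each control period).
- optics.read_camera(name): name is "side" or "top"; returns a dict with "frame" (480x640x3 uint8, red, green, blue), "vertical_fov" (degrees; the focal length in pixels is half the picture's height over the tangent of half this angle, whatever the lens; pixels are square), "cx", "cy" (the principal point, pixels), "R" (3x3) and "t" (3): a world point X has camera coordinates R X + t. Camera axes: x right, y down, z forward; pixel columns grow to the right and rows downward; lengths in m; the calibration is good to about 2 mm. A picture is of the moment at which its call begins. There is no depth.
- ticket.close_job(): hands the job in, once; it reports no verdict.
The state is a dict: "t": time; "q": joint angles; "dq": joint speeds; "joint_torque": joint torques, N m; "tool_pos": TCP position; "orientation": TCP orientation; "force": force on the tool from outside, world axes, zero at the start; "wrist_torque": the same for the moment, N m; "opening": finger opening in m.
Only numpy, scipy, OpenCV 4.12 (cv2) and the standard library are available. Lean on these libraries where they do the work, as an engineer would, in place of code of your own. Each camera call takes 0.05 s, during which the arm holds its last target.

## Working session

There is one attempt and no reset: what is moved stays moved. The work goes in short steps, Python scripts to look and compute and a tool call to move; the robot and the scene stay as the last step left them, time stands still between calls to the robot, and variables do not carry over. Pictures are saved under pics/ and viewed, and the job is handed in when it is done.

Besides the shell and the picture viewer there is one more tool, called as name([rows], argument=value, ...), one row to a line, values as JSON. jog_arm: Moves the arm, as the interface text tells. Its arguments: {"type":"object","properties":{"targets":{"type":"array"},"squeeze":{"type":"number"}},"required":["targets"]}

```bash
ls; mkdir -p pics
python3 - <<'E'
from plant import robot, optics, ticket
import cv2
s=robot.read_state(); print(s, robot.pinch_z)
for n in("side","top"):
    c=optics.read_camera(n); cv2.imwrite(f"pics/{n}0.png",c["frame"][:,:,::-1]); print(n,{k:v for k,v in c.items() if k!="frame"})
E
```

```text
pics
{'t': 0.0, 'q': array([ 1.18659714e+00,  1.31160115e-01,  1.48925252e+00, -1.62308155e-05,
        1.52297973e+00, -8.54046469e-02]), 'dq': array([-1.06087573e-03, -6.17706989e-04, -4.43829851e-05,  1.51651444e-03,
        1.64286569e-03,  1.97840557e-03]), 'joint_torque': array([ 5.88275961e-04, -5.59830558e+01, -4.91767502e+01,  7.70343840e-02,
        3.51575750e-02, -1.28608463e-05]), 'tool_pos': array([0.17640021, 0.57290468, 0.21760276]), 'orientation': array([-0.98734403,  1.3374281 ,  0.98575718]), 'force': array([-0.08881718,  0.07111987,  0.06994709]), 'wrist_torque': array([ 0.04375667, -0.00408463, -0.049114  ]), 'opening': 0.09286381020528768} 0.0188
side {'vertical_fov': 46.84067592058015, 'cx': 315.26587752176147, 'cy': 244.0205585910202, 'R': array([[-0.98474236, -0.17252774,  0.02273022],
       [-0.10805117,  0.50381556, -0.85702674],
       [ 0.13640905, -0.84640656, -0.51477035]]), 't': array([0.56257299, 0.15444395, 1.14526333])}
top {'vertical_fov': 55.37779430418394, 'cx': 321.61172674562965, 'cy': 237.56536111796336, 'R': array([[-0.0190179 , -0.99976879, -0.01003396],
       [-0.98836674,  0.02031374, -0.15072668],
       [ 0.15089566,  0.00705073, -0.98852455]]), 't': array([0.07079772, 0.59734784, 1.08700477])}
```

View pics/side0.png

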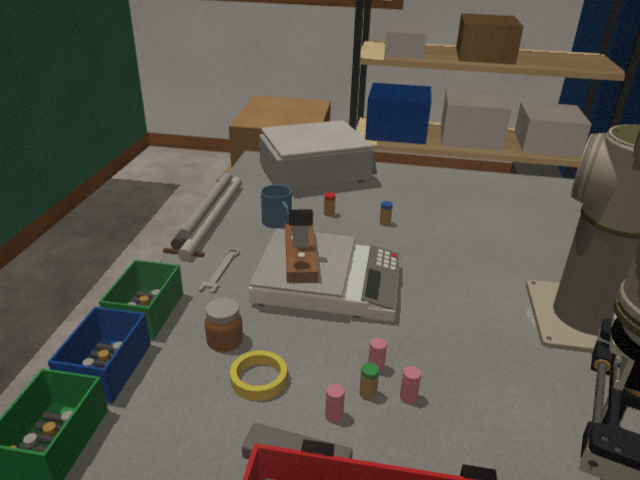

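View pics/top0.png

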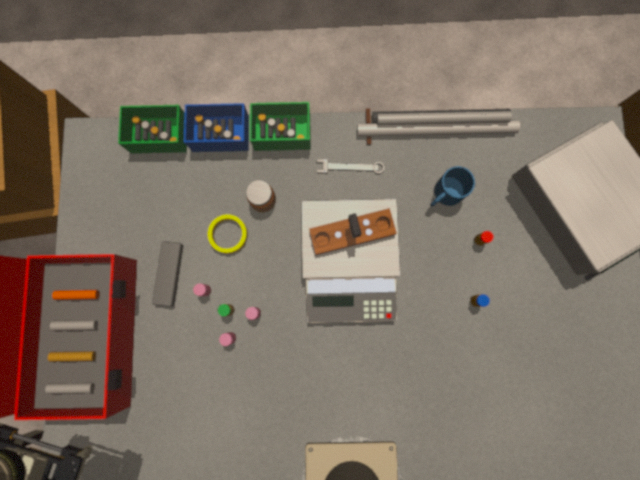

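The side view has red at about (330,204) and blue at (386,212), both behind the scale. Green is at (369,382) among the pink look-alikes. In the top view red is at (486,238), blue at (482,300) and the carrier's grip at about (354,226). I'll enlarge these areas.

Run:
```python
import cv2
t=cv2.imread("pics/top0.png"); s=cv2.imread("pics/side0.png")
def crop(i,x,y,w,h,k,n): cv2.imwrite(n,cv2.resize(i[y:y+h,x:x+w],None,fx=k,fy=k,interpolation=cv2.INTER_CUBIC))
crop(t,295,190,110,80,7,"pics/c_carr.png")
crop(t,430,160,80,160,3.75,"pics/c_w.png")
crop(s,240,180,165,125,4.8,"pics/c_side.png")
```

```text
(no output)
```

View pics/c_carr.png

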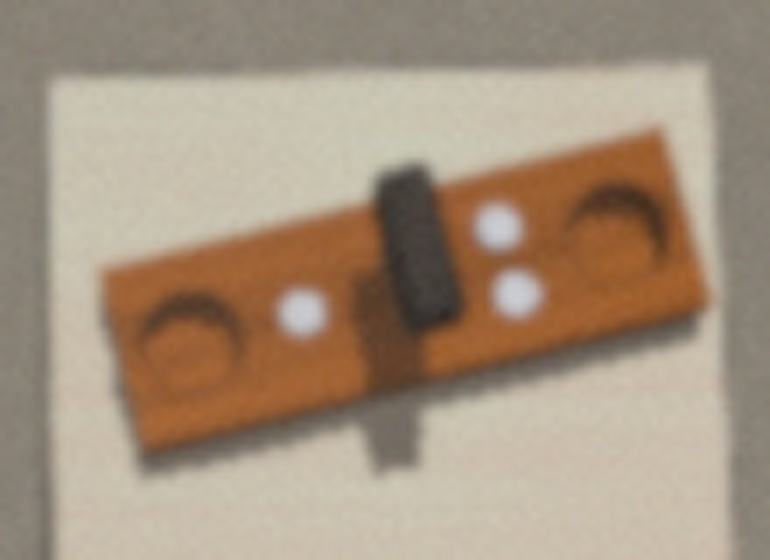

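View pics/c_w.png

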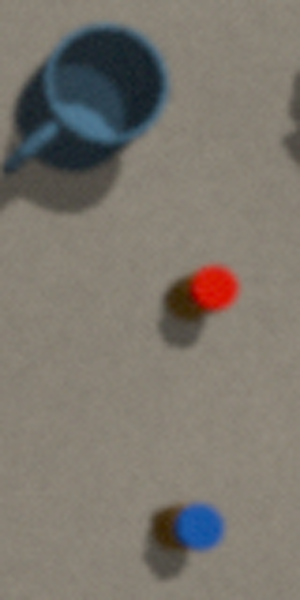

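View pics/c_side.png

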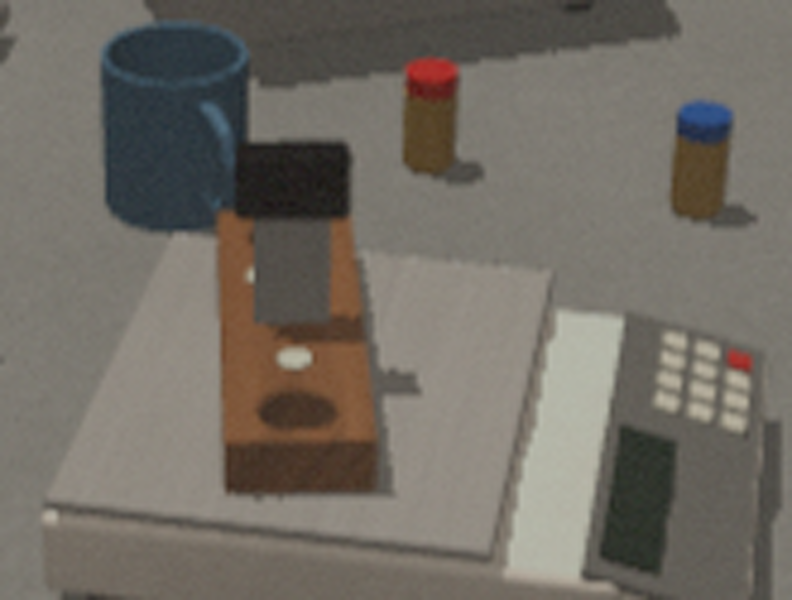

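```bash
cat > h.py <<'E'
import numpy as np, cv2
from plant import robot, optics, ticket
from scipy.spatial.transform import Rotation as Ro
def foc(c): return 240/np.tan(np.radians(c["vertical_fov"])/2)
def bp(c,uv,z):
    R,t=c["R"],c["t"]; f=foc(c)
    d=R.T@np.array([(uv[0]-c["cx"])/f,(uv[1]-c["cy"])/f,1]); C=-R.T@t
    return C+d*(z-C[2])/d[2]
def pj(c,X):
    p=c["R"]@np.asarray(X)+c["t"]; f=foc(c); return p[:2]/p[2]*f+[c["cx"],c["cy"]]
def tool():
    s=robot.read_state(); return s, np.array(s["tool_pos"]), Ro.from_rotvec(s["orientation"]).as_matrix()
def blob(img,cond):
    n,l,st,ce=cv2.connectedComponentsWithStats(cond.astype(np.uint8)); 
    return [(st[i][4],ce[i],st[i][:4]) for i in range(1,n) if st[i][4]>15]
E
python3 - <<'E'
from h import *
np.set_printoptions(precision=4,suppress=True)
ct=optics.read_camera("top"); cs=optics.read_camera("side")
for nm,c in(("top",ct),("side",cs)):
    print(nm,"campos",-c["R"].T@c["t"], foc(c))
    F=c["frame"].astype(int); r,g,b=F[...,0],F[...,1],F[...,2]
    for col,cond in(("red",(r>120)&(g<60)&(b<60)),("blue",(b>110)&(r<70)&(b-g>50)),("green",(g>80)&(r<50)&(b<80))):
        for a,ce,bb in blob(F,cond):
            print(nm,col,a,ce,bb,bp(c,ce,.06 if nm=="top" else .055))
k=lambda x,y:(295+(x+.5)/7-.5,190+(y+.5)/7-.5)
P1=bp(ct,k(191,345),.091);P2=bp(ct,k(616,235),.091)
print("p1",P1,"p2",P2,np.linalg.norm(P1-P2),(P1+P2)/2)
co=[bp(ct,k(*q),.091) for q in((103,270),(660,128),(710,303),(147,450))]
print(np.array(co),np.mean(co,0),[np.linalg.norm(co[i]-co[(i+1)%4]) for i in range(4)])
gt=[bp(ct,k(*q),.177) for q in((378,172),(428,164),(463,314),(413,330))]
print("grip",np.array(gt),np.mean(gt,0),[np.linalg.norm(gt[i]-gt[(i+1)%4]) for i in range(4)])
pa=[bp(ct,k(*q),.065) for q in((47,78),(710,66))]; print("pan",pa,np.linalg.norm(pa[0]-pa[1]))
d=P1-P2; print("yaw p",np.degrees(np.arctan2(-d[0],d[1])))
d=co[0]-co[1];print("yaw c",np.degrees(np.arctan2(-d[0],d[1])));d=co[3]-co[2];print(np.degrees(np.arctan2(-d[0],d[1])))
E
```

```text
top campos [0.4277 0.051  1.1653] 457.34795119245086
top red 102 [486.2549 236.6667] [481 232  12  11] [ 0.5904 -0.3423  0.06  ]
top red 1713 [ 59.331  340.6246] [ 13 255 102 165] [0.3615 0.6869 0.06  ]
top red 16 [388.5 315.5] [387 314   4   4] [ 0.4056 -0.0967  0.06  ]
top blue 129 [239.2326 129.7364] [234 117  10  24] [0.8778 0.2629 0.06  ]
top blue 58 [195.0517 134.4138] [191 125   8  17] [0.8679 0.3751 0.06  ]
top blue 40 [211.35  139.975] [201 138  26   4] [0.8522 0.3334 0.06  ]
top blue 102 [482.8627 300.0392] [478 295  11  11] [ 0.4377 -0.323   0.06  ]
top green 18 [252.     112.0556] [251 105   4  15] [0.9245 0.2306 0.06  ]
top green 268 [137.8134 134.9515] [119 107  51  37] [0.8699 0.521  0.06  ]
top green 201 [174.8806 123.6866] [163 106  17  37] [0.8978 0.4274 0.06  ]
top green 96 [301.0521 118.6562] [293 113  15  11] [0.9038 0.1054 0.06  ]
top green 144 [265.4097 135.3889] [251 117  43  25] [0.8613 0.1963 0.06  ]
top green 31 [284.9355 117.1935] [279 116  13   6] [0.9087 0.1464 0.06  ]
side campos [0.4145 0.9886 0.7091] 554.0675980704231
side red 43 [329.3953 194.4651] [
[... 822 characters left out ...]
[ 0.615   0.0876  0.091 ]
 [ 0.6604 -0.1038  0.091 ]
 [ 0.5994 -0.1183  0.091 ]
 [ 0.5531  0.0737  0.091 ]] [ 0.607  -0.0152  0.091 ] [np.float64(0.19674155330287174), np.float64(0.06269485859241762), np.float64(0.19746290296805513), np.float64(0.06352660421483101)]
grip [[ 0.6295 -0.0023  0.177 ]
 [ 0.6318 -0.0181  0.177 ]
 [ 0.5838 -0.0276  0.177 ]
 [ 0.579  -0.0118  0.177 ]] [ 0.606 -0.015  0.177] [np.float64(0.01594767012216889), np.float64(0.04892059678402023), np.float64(0.016448526985973447), np.float64(0.05138235648321122)]
pan [array([0.6886, 0.1072, 0.065 ]), array([ 0.6879, -0.1261,  0.065 ])] 0.23323887870419185
yaw p 13.494324347992443
yaw c 13.330974436740357
13.571098068904545
```

```bash
cat >> h.py <<'E'
def rows(p,yawdeg):
    """goal TCP p, jaw (tool z) heading yawdeg in world xy; pointing down"""
    s,tp,R=tool(); best=None
    for y in(yawdeg,yawdeg+180):
        a=np.radians(y); z=np.array([np.cos(a),np.sin(a),0]); x=np.array([0,0,-1.]); Rg=np.stack([x,np.cross(z,x),z],1)
        rv=np.degrees(Ro.from_matrix(R.T@Rg).as_rotvec())
        if best is None or np.linalg.norm(rv)<np.linalg.norm(best): best=rv
    d=R.T@(np.array(p)-tp)*100
    np.set_printoptions(precision=2,suppress=True)
    print("t %.2f"%s["t"],"tcp(mm)",tp*1000,"jaw heading",np.degrees(np.arctan2(R[1,2],R[0,2])).round(2),"tilt",np.degrees(np.arccos(-R[2,0])).round(2),"q",s["q"],"F",s["force"],"M",s["wrist_torque"],"open",s["opening"]*1000)
    print(" shift cm",d,"rot deg",best)
E
python3 - <<'E'
from h import *
rows((.590,-.342,.12),13.5)
_,_,R=tool(); print(R)
E
```

```text
t 0.20 tcp(mm) [176.49 573.09 217.99] jaw heading 72.88 tilt 0.07 q [ 1.19  0.13  1.49 -0.    1.52 -0.09] F [ 0.09 -0.49 -0.42] M [-0.01 -0.01 -0.02] open 92.79639159033607
 shift cm [  9.88 -66.46 -75.27] rot deg [59.38 -0.06  0.03]
[[-0.   -0.96  0.29]
 [-0.    0.29  0.96]
 [-1.    0.   -0.  ]]
```

jog_arm([
  [0,-4,-4.5,0,0,0,0],
  [0,-8,-9,0,0,0,0],
  [0,-12,-13.5,0,0,0,0],
  [0,-16,-18,0,0,0,0],
  [0,-20,-22.5,0,0,0,0],
])

```text
t: 0.82
tool_pos: [0.3017, 0.2975, 0.2182]
orientation: [-0.987, 1.336, 0.986]
force: [0.4, -0.7, 0.5]
opening: 0.093
```

jog_arm([
  [0,-4,-4.5,0,0,0,0],
  [0,-8,-9,0,0,0,0],
  [0,-12,-13.5,0,0,0,0],
  [0,-16,-18,0,0,0,0],
  [0,-20,-22.5,0,0,0,0],
])

```text
t: 1.45
tool_pos: [0.4273, 0.0217, 0.2186]
orientation: [-0.988, 1.335, 0.986]
force: [0.5, 1.0, -1.0]
opening: 0.0931
```

Run:
```python
from h import *
rows((.590,-.342,.13),13.5)
```

```text
t 1.45 tcp(mm) [427.28  21.65 218.63] jaw heading 72.9 tilt 0.07 q [-0.07 -0.35  1.94 -0.    1.56 -1.34] F [ 0.54  0.99 -1.02] M [ 0.04 -0.07  0.04] open 93.08459871011225
 shift cm [  8.91 -26.23 -29.97] rot deg [59.4   0.01  0.07]
```

jog_arm([
  [0,-3.8,-4.4,10,0,0,0],
  [0,-7.6,-8.8,20,0,0,0],
  [0,-11.4,-13.2,30,0,0,0],
  [0,-15.2,-17.6,40,0,0,0],
  [0,-19,-22,50,0,0,0],
])

```text
t: 2.08
tool_pos: [0.5446, -0.2464, 0.2187]
orientation: [-0.309, 1.548, 0.308]
force: [0.5, -0.2, 1.2]
opening: 0.0931
```

Run:
```python
from h import *
rows((.590,-.342,.13),13.5)
```

```text
t 2.08 tcp(mm) [ 544.64 -246.38  218.74] jaw heading 22.56 tilt 0.07 q [-0.51  0.12  1.5  -0.    1.52 -0.9 ] F [ 0.48 -0.19  1.21] M [-0.07  0.02  0.04] open 93.11145091143332
 shift cm [  8.88 -10.56   0.52] rot deg [9.06 0.04 0.05]
```

jog_arm([
  [0,-5,0.2,5,0,0,0],
  [0.5,-10.56,0.52,9,0,0,0],
  [4.5,-10.56,0.52,9.1,0,0,0],
  [8,-10.56,0.52,9.1,0,0,0],
  [8.9,-10.56,0.52,9.1,0,0,0],
])

```text
t: 2.7
tool_pos: [0.5881, -0.3409, 0.1259]
orientation: [-0.182, 1.567, 0.187]
force: [-0.8, 0.6, 0.6]
opening: 0.0926
```

Run:
```python
from h import *
rows((.590,-.342,.026),13.5)
for n in("side","top"):
    c=optics.read_camera(n); x,y=(420,150) if n=="top" else (230,90)
    cv2.imwrite(f"pics/{n}1.png",cv2.resize(c["frame"][y:y+160,x:x+200,::-1],None,fx=4,fy=3.75,interpolation=cv2.INTER_CUBIC))
    print(pj(c,(.59,-.342,.13)))
```

```text
t 2.70 tcp(mm) [ 588.12 -340.86  125.92] jaw heading 13.44 tilt 0.29 q [-0.6   0.4   1.34  0.    1.41 -0.84] F [-0.84  0.65  0.57] M [-0.03  0.06  0.07] open 92.60780527939988
 shift cm [ 9.99 -0.19  0.19] rot deg [-0.06 -0.19 -0.22]
[331.92 170.18]
[496.74 232.17]
```

View pics/side1.png

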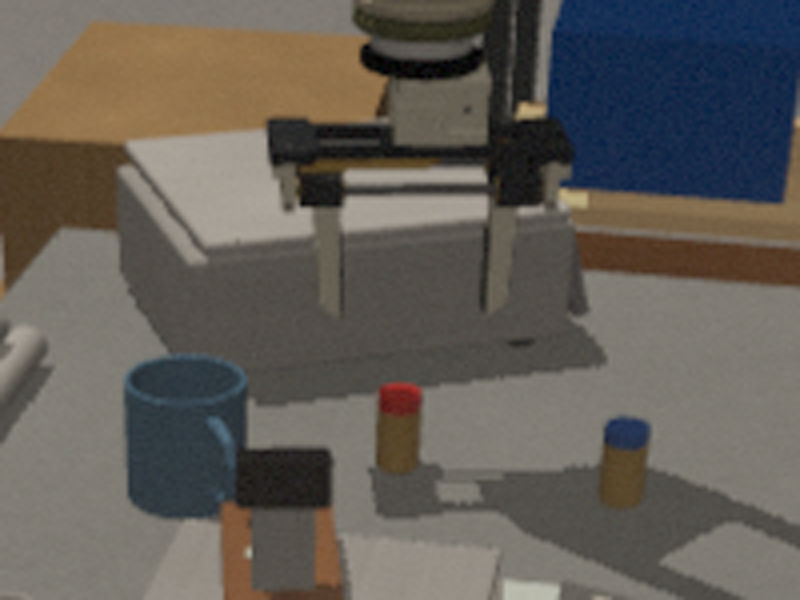

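View pics/top1.png

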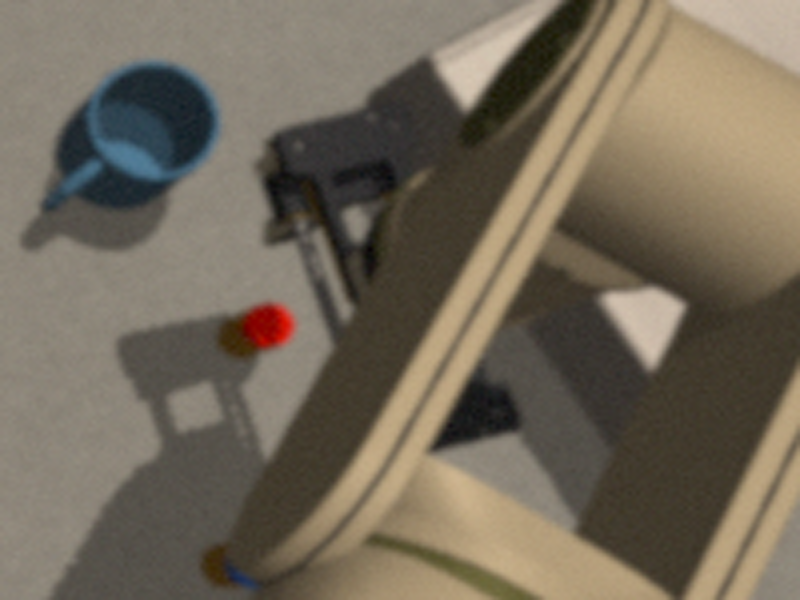

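jog_arm([
  [3,-0.2,0.2,0,-0.2,-0.2,0],
  [6,-0.2,0.2,0,-0.2,-0.2,0],
  [9,-0.2,0.2,0,-0.2,-0.2,0],
  [10,-0.2,0.2,0,-0.2,-0.2,0],
  [10,-0.2,0.2,0,-0.2,-0.2,0],
])

```text
t: 3.42
tool_pos: [0.5922, -0.343, 0.03]
orientation: [-0.187, 1.559, 0.182]
force: [-0.4, -0.6, -0.2]
opening: 0.093
```

Run:
```python
from h import *
rows((.590,-.342,.026),13.5)
for n in("side","top"):
    c=optics.read_camera(n); x,y=(420,150) if n=="top" else (230,90)
    cv2.imwrite(f"pics/{n}2.png",cv2.resize(c["frame"][y:y+160,x:x+200,::-1],None,fx=4,fy=3.75,interpolation=cv2.INTER_CUBIC))
```

```text
t 3.42 tcp(mm) [ 592.25 -343.05   29.97] jaw heading 13.47 tilt 0.27 q [-0.6   0.5   1.4   0.    1.24 -0.84] F [-0.36 -0.58 -0.17] M [-0.05  0.08 -0.  ] open 92.96358948427185
 shift cm [ 0.4   0.16 -0.2 ] rot deg [-0.03  0.19  0.19]
```

View pics/side2.png

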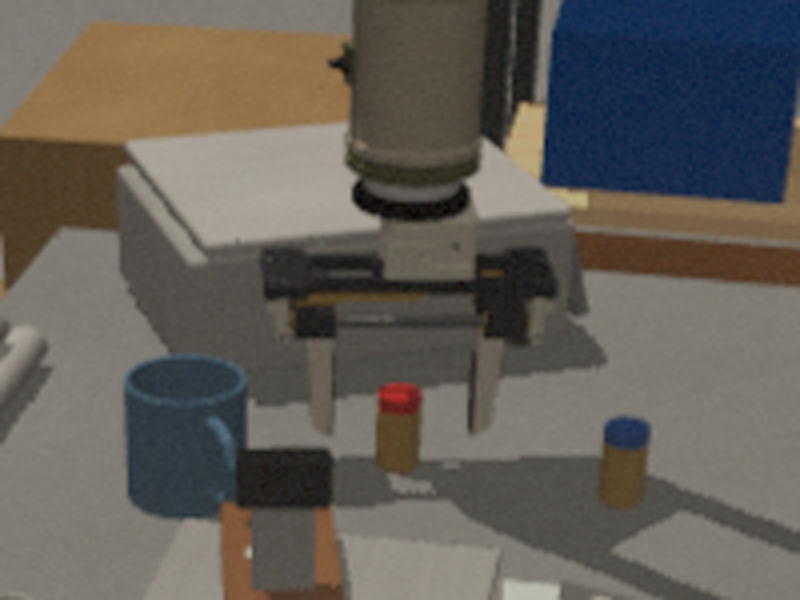

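View pics/top2.png

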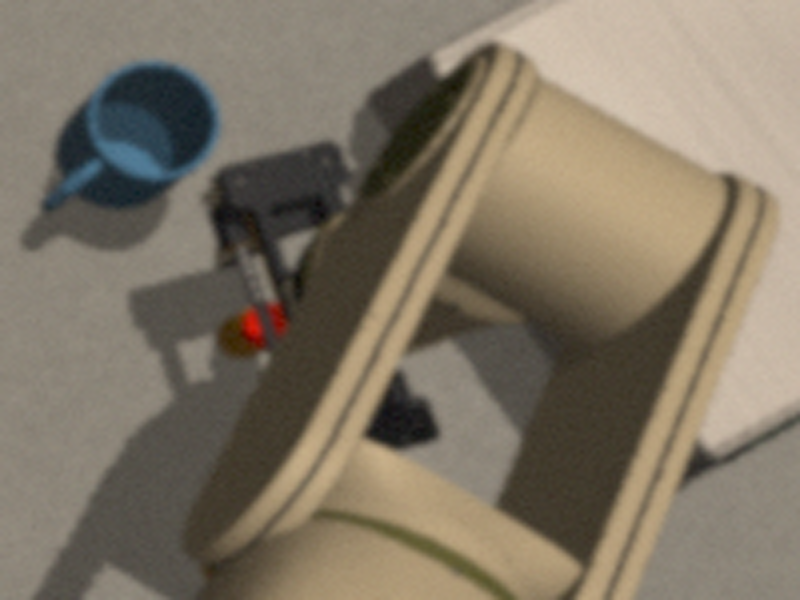

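jog_arm([
  [0.4,0.16,-0.2,0,0.2,0.2,0],
  [0.4,0.16,-0.2,0,0.2,0.2,0.5],
  [0.4,0.16,-0.2,0,0.2,0.2,0.6],
  [0.4,0.16,-0.2,0,0.2,0.2,0.8],
  [0.4,0.16,-0.2,0,0.2,0.2,0.8],
], squeeze=25)

```text
t: 4.15
tool_pos: [0.5907, -0.3426, 0.0272]
orientation: [-0.186, 1.561, 0.184]
force: [0.4, -0.1, 0.3]
opening: 0.0573
```

jog_arm([
  [0,0,0,0,0,0,0.9],
  [0,0,0,0,0,0,0.9],
])

```text
t: 4.4
tool_pos: [0.5907, -0.3426, 0.0272]
orientation: [-0.185, 1.561, 0.183]
force: [-0.4, -1.3, 0.1]
opening: 0.0377
```

Run:
```python
from h import *
rows((.590,-.342,.026),13.5)
```

```text
t 4.40 tcp(mm) [ 590.72 -342.59   27.17] jaw heading 13.47 tilt 0.11 q [-0.6   0.5   1.4   0.    1.24 -0.84] F [-0.39 -1.29  0.15] M [-0.09  0.04 -0.02] open 37.74120967569424
 shift cm [ 0.12  0.07 -0.06] rot deg [-0.03  0.08  0.08]
```

jog_arm([
  [0,0,0,0,0,0,0.9],
  [0,0,0,0,0,0,0.9],
  [0,0,0,0,0,0,0.9],
])

```text
t: 4.78
tool_pos: [0.5911, -0.3426, 0.0274]
orientation: [-0.186, 1.561, 0.183]
force: [2.3, 0.4, 1.2]
opening: 0.0296
```

jog_arm([
  [-2,0,0,0,0,0,0.9],
  [-4,0,0,0,0,0,0.9],
  [-8,0,0,0,0,0,0.9],
  [-12,0,0,0,0,0,0.9],
  [-16,0,0,0,0,0,0.9],
])

```text
t: 5.4
tool_pos: [0.5907, -0.3426, 0.1906]
orientation: [-0.187, 1.56, 0.182]
force: [-0.3, -0.8, -2.3]
opening: 0.0294
```

Run:
```python
from h import *
rows((.5885,.0581,.18),13.5)
c=optics.read_camera("side"); x,y=230,60
cv2.imwrite(f"pics/side3.png",cv2.resize(c["frame"][y:y+160,x:x+200,::-1],None,fx=4,fy=3.75,interpolation=cv2.INTER_CUBIC))
```

```text
t 5.40 tcp(mm) [ 590.67 -342.59  190.64] jaw heading 13.46 tilt 0.24 q [-0.6   0.36  1.27  0.    1.51 -0.84] F [-0.26 -0.77 -2.28] M [-0.15  0.03 -0.04] open 29.379080519088593
 shift cm [ 0.97 39.02  9.11] rot deg [-0.04  0.17  0.18]
```

View pics/side3.png

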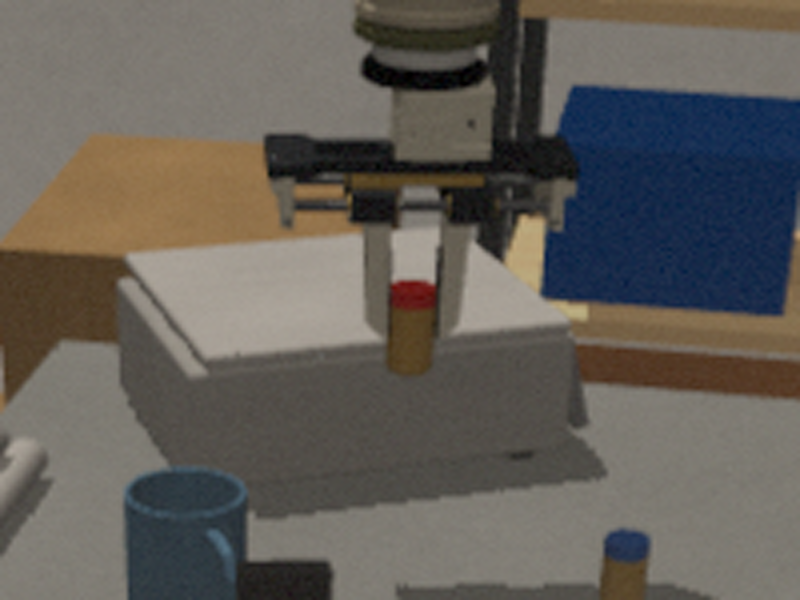

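jog_arm([
  [-4,2,0.5,0,0,0,0.9],
  [-6,7.6,1.8,0,0,0,0.9],
  [-6,13.2,3.1,0,0,0,0.9],
  [-6,18.8,4.4,0,0,0,0.9],
  [-6,24.4,5.7,0,0,0,0.9],
])

```text
t: 6.08
tool_pos: [0.5907, -0.0915, 0.2577]
orientation: [-0.191, 1.551, 0.177]
force: [0.3, 0.6, -1.1]
opening: 0.0294
```

Run:
```python
from h import *
rows((.5885,.0581,.25),13.5)
```

```text
t 6.08 tcp(mm) [590.71 -91.5  257.73] jaw heading 13.45 tilt 0.85 q [-0.24  0.1   1.45 -0.    1.58 -0.47] F [ 0.29  0.6  -1.11] M [-0.04 -0.02  0.01] open 29.4104315144731
 shift cm [ 0.65 14.61  3.26] rot deg [-0.06  0.6   0.6 ]
```

jog_arm([
  [0,5,1.1,0,0.6,0.6,0.9],
  [0,10.5,2.3,0,0.6,0.6,0.9],
  [0.5,14.6,3.3,0,0.6,0.6,0.9],
  [4,14.6,3.3,0,0.6,0.6,0.9],
  [6.5,14.6,3.3,0,0.6,0.6,0.9],
])

```text
t: 6.7
tool_pos: [0.5894, 0.0585, 0.1916]
orientation: [-0.186, 1.562, 0.185]
force: [0.5, 0.2, -2.5]
opening: 0.0294
```

jog_arm([
  [0,0,0,0,0,0,0.9],
])

```text
t: 6.82
tool_pos: [0.5878, 0.0584, 0.1901]
orientation: [-0.186, 1.566, 0.185]
force: [-0.7, 0.0, -2.0]
opening: 0.0294
```

Run:
```python
from h import *
rows((.5885,.0581,.12),13.5)
for n in("side","top"):
    c=optics.read_camera(n); x,y=(270,150) if n=="top" else (220,150)
    cv2.imwrite(f"pics/{n}4.png",cv2.resize(c["frame"][y:y+150,x:x+200,::-1],None,fx=4,fy=4,interpolation=cv2.INTER_CUBIC))
    p=np.array(robot.read_state()["tool_pos"])
    for dz in (-.027,.021,.033): print(n,dz,pj(c,p+[0,0,dz]))
    F=c["frame"].astype(int); r,g,b=F[...,0],F[...,1],F[...,2]
    for a,ce,bb in blob(F,(r>110)&(g<60)&(b<60)): print(n,"red",a,ce,bb)
```

```text
t 6.83 tcp(mm) [587.85  58.44 190.08] jaw heading 13.54 tilt 0.18 q [ 0.01  0.12  1.55 -0.    1.47 -0.22] F [-0.65  0.02 -2.03] M [-0.04  0.05 -0.  ] open 29.368814830070143
 shift cm [ 7.01 -0.05  0.08] rot deg [ 0.04 -0.18 -0.01]
side -0.027 [303.24 233.31]
side 0.021 [303.53 211.69]
side 0.033 [303.6  206.13]
side red 48 [303.9  207.06] [297 205  14   6]
side red 1061 [343.64 462.55] [243 444 232  36]
top -0.027 [321.41 233.29]
top 0.021 [321.17 229.65]
top 0.033 [321.11 228.69]
top red 1881 [ 58.65 340.16] [ 13 255 102 165]
```

View pics/side4.png

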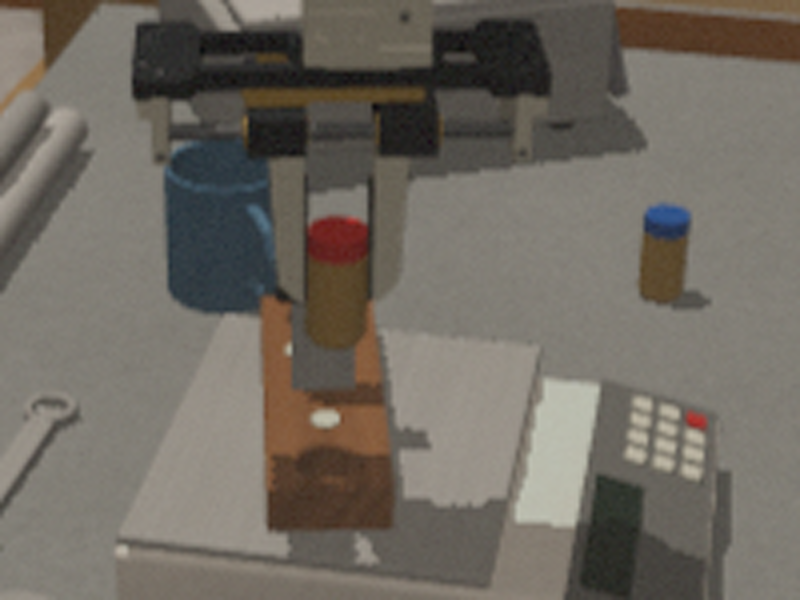

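View pics/top4.png

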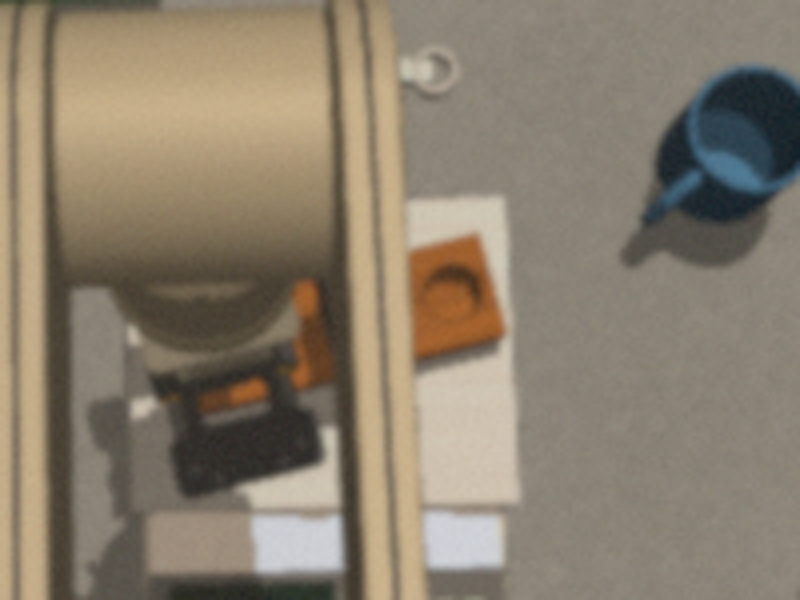

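Run:
```python
from h import *
c=optics.read_camera("side"); t=optics.read_camera("top")
a=np.radians(13.5); ex=np.array([np.cos(a),np.sin(a),0]); ey=np.array([-np.sin(a),np.cos(a),0])
ce=np.array([.6062,-.0148,.0])
def over(cam,img,x0,y0,w,h,k,n):
    I=cv2.resize(img[y0:y0+h,x0:x0+w],None,fx=k,fy=k,interpolation=cv2.INTER_CUBIC)
    P=lambda X:tuple(int(round(v)) for v in ((pj(cam,X)-[x0,y0]+.5)*k-.5))
    for sy in(1,-1):
        pts=np.array([P(ce+sy*.075*ey+[0,0,.091]+.0185*(np.cos(q)*ex+np.sin(q)*ey)) for q in np.linspace(0,6.28,40)]); cv2.polylines(I,[pts],True,(255,255,0),1)
    pts=np.array([P(ce+u*.032*ex+v*.1*ey+[0,0,.091]) for u,v in((1,1),(1,-1),(-1,-1),(-1,1))]); cv2.polylines(I,[pts],True,(0,255,0),1)
    pts=np.array([P(ce+u*.025*ex+v*.009*ey+[0,0,.177]) for u,v in((1,1),(1,-1),(-1,-1),(-1,1))]); cv2.polylines(I,[pts],True,(0,255,255),1)
    cv2.imwrite(n,I)
over(c,cv2.imread("pics/side0.png"),270,200,70,95,6.2,"pics/o_side.png")
over(t,cv2.imread("pics/top0.png"),295,190,110,80,7,"pics/o_top.png")
```

```text
(no output)
```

View pics/o_side.png

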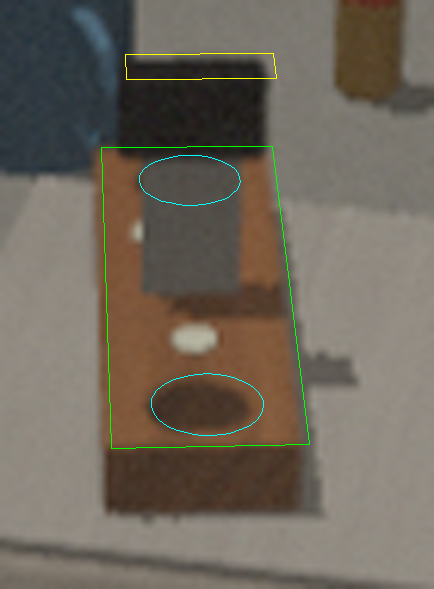

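View pics/o_top.png

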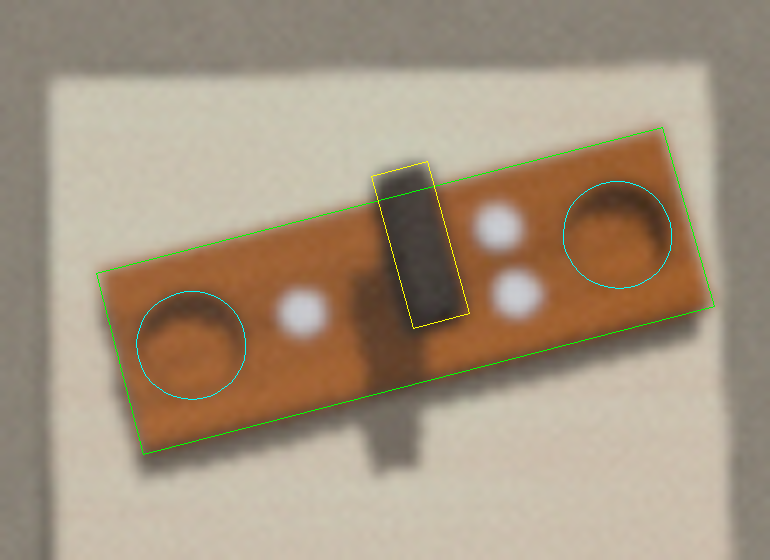

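```bash
cat >> h.py <<'E'
def overw(cam,img,base,x0,y0,w,h,k,n,H=.06):
    I=cv2.resize(img[y0:y0+h,x0:x0+w],None,fx=k,fy=k,interpolation=cv2.INTER_CUBIC)
    for z in(0,H-.012,H):
        pts=np.array([[int(round(v)) for v in ((pj(cam,np.array(base)+[.015*np.cos(q),.015*np.sin(q),z])-[x0,y0]+.5)*k-.5)] for q in np.linspace(0,6.28,40)]); cv2.polylines(I,[pts],True,(255,255,0),1)
    cv2.imwrite(n,I)
E
python3 - <<'E'
from h import *
c=optics.read_camera("side"); s,p,R=tool()
img=c["frame"][:,:,::-1].copy(); cv2.imwrite("pics/side4full.png",img)
overw(c,img,p-[0,0,.0272],280,190,50,60,10,"pics/o_w.png")
F=img.astype(float).sum(2)
for r in range(214,232,3): print(r,F[r,294:314].astype(int))
i0=cv2.imread("pics/side0.png").astype(float).sum(2)
print("pocket");
for r in range(262,268,1): print(r,i0[r,286:320].astype(int))
E
```

```text
214 [268 140 178 193 197 201 192 183 198 198 190 191 185 181 185 194 150 172
 292 289]
217 [261 129 185 198 201 201 209 204 210 201 195 205 198 197 200 179 152 180
 285 296]
220 [253 139 181 187 193 201 203 209 215 207 200 201 199 202 195 175 146 177
 294 285]
223 [198 159 191 187 206 197 203 207 212 215 210 195 213 206 184 182 135 143
 236 334]
226 [210 184 179 200 197 203 203 205 209 197 198 209 198 195 190 190 218 258
 288 345]
229 [225 177 194 189 206 212 200 197 205 206 212 198 204 197 198 205 252 287
 284 327]
pocket
262 [275 266 278 274 274 281 282 270 253 218 196 194 162 166 156 178 182 171
 178 210 211 234 257 266 264 270 289 293 274 271 252 270 265 289]
263 [304 277 268 275 278 273 275 256 228 190 182 144 158 166 161 161 170 168
 163 162 167 176 210 237 266 275 287 283 279 276 274 263 276 315]
264 [314 270 273 269 273 279 276 245 200 160 144 157 151 153 159 164 163 177
 154 166 163 168 176 211 256 265 282 285 291 280 267 267 262 319]
265 [316 276 265 271 281 274 264 216 172 151 164 157 154 158 170 171 157 164
 167 154 180 168 160 181 240 263 276 289 285 281 277 273 266 314]
266 [300 268 273 272 275 267 267 244 163 148 154 149 160 159 176 168 167 166
 163 165 170 170 176 186 225 264 287 295 282 278 280 273 272 297]
267 [304 277 286 268 277 271 278 273 199 149 161 156 163 174 163 171 160 169
 166 166 167 178 188 208 256 270 278 296 281 287 269 283 270 289]
```

View pics/o_w.png

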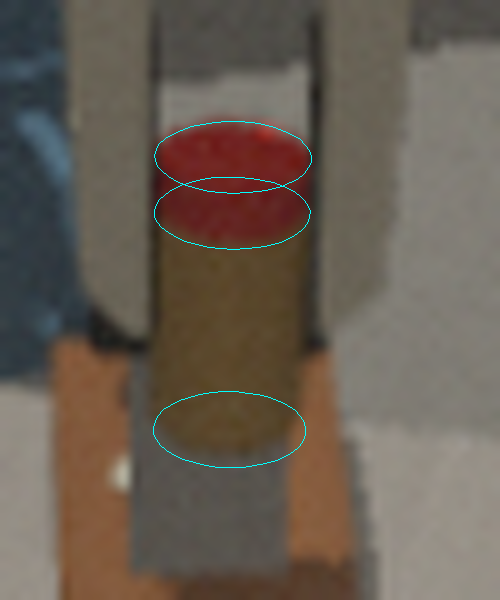

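Run:
```python
from h import *
c=optics.read_camera("side"); s,p,R=tool()
img=cv2.imread("pics/side4full.png").astype(float)
print("tcp",p)
for r in range(199,242): print(r,img[r,300:306].mean(0)[::-1].astype(int),end=" ; ")
print()
b=p-[0,0,.0272]
d=np.array([.136,-.846]);d=-d/np.linalg.norm(d)  # toward camera horizontally
d3=np.array([d[0],d[1],0])
for nm,X in(("topback",b+[0,0,.06]-.015*d3),("topfront",b+[0,0,.06]+.015*d3),("capfront",b+[0,0,.048]+.015*d3),("botfront",b+.015*d3)): print(nm,pj(c,X))
i0=cv2.imread("pics/side0.png").astype(float)
for r in range(200,290): print(r,i0[r,296:303].mean(0)[::-1].astype(int),end=" ; ")
a=np.radians(13.5); ex=np.array([np.cos(a),np.sin(a),0]); ey=np.array([-np.sin(a),np.cos(a),0]); ce=np.array([.6062,-.0148,.0])
print()
for nm,X in(("frontbot",ce+.1*ey+[0,0,.065]),("fronttop",ce+.1*ey+[0,0,.091]),("gript back",ce-.009*ey+[0,0,.177]),("gripbotfront",ce+.009*ey+[0,0,.145]),("neckfront",ce+.005*ey+[0,0,.091]),("pocket c",ce+.075*ey+[0,0,.091]),("p front",ce+.0915*ey+[0,0,.091]),("p back",ce+.0585*ey+[0,0,.091])): print(nm,pj(c,X))
```

```text
tcp [0.59036955 0.05825234 0.19350286]
199 [127 124 115] ; 200 [127 124 115] ; 201 [124 109 102] ; 202 [117  71  64] ; 203 [114  37  33] ; 204 [111  35  32] ; 205 [111  34  29] ; 206 [112  37  32] ; 207 [112  36  31] ; 208 [109  35  32] ; 209 [103  33  30] ; 210 [98 34 30] ; 211 [98 35 30] ; 212 [98 36 33] ; 213 [97 40 32] ; 214 [93 59 39] ; 215 [90 70 42] ; 216 [88 70 42] ; 217 [89 70 43] ; 218 [88 69 43] ; 219 [89 70 42] ; 220 [90 71 43] ; 221 [89 69 42] ; 222 [89 71 44] ; 223 [91 71 44] ; 224 [90 71 44] ; 225 [89 69 42] ; 226 [89 70 43] ; 227 [91 71 43] ; 228 [90 72 43] ; 229 [89 70 42] ; 230 [91 72 46] ; 231 [90 72 44] ; 232 [89 69 41] ; 233 [90 71 45] ; 234 [85 67 44] ; 235 [81 73 60] ; 236 [87 82 76] ; 237 [86 82 76] ; 238 [87 82 76] ; 239 [85 81 75] ; 240 [87 83 77] ; 241 [88 83 78] ; 
topback [303.13750561 201.84584628]
topfront [302.61668069 208.97826965]
capfront [302.54738342 214.59357334]
botfront [302.27813603 236.4112559 ]
200 [122 119 111] ; 201 [122 119 110] ; 202 [123 119 112] ; 203 [123 119 111] ; 204 [123 119 111] ; 205 [123 120 112] ; 206 [122 119 111] ; 207 [124 
[... 1065 characters left out ...]
68 [75 55 41] ; 269 [98 69 49] ; 270 [116  81  55] ; 271 [108  76  52] ; 272 [85 62 46] ; 273 [71 52 40] ; 274 [71 52 39] ; 275 [72 53 41] ; 276 [73 54 42] ; 277 [73 53 40] ; 278 [74 55 41] ; 279 [74 53 40] ; 280 [74 55 41] ; 281 [74 54 40] ; 282 [82 67 58] ; 283 [116 110 102] ; 284 [141 135 126] ; 285 [144 138 128] ; 286 [144 138 128] ; 287 [144 138 128] ; 288 [144 137 128] ; 289 [136 130 122] ; 
frontbot [303.34271433 282.20485199]
fronttop [303.49419734 271.5248435 ]
gript back [301.68533858 208.18142934]
gripbotfront [301.88504523 225.77118958]
neckfront [301.54868806 246.84969203]
pocket c [302.95509744 264.68736818]
p front [303.30858549 269.17070384]
p back [302.61032909 260.31462555]
```

Run:
```python
from h import *
for i in range(4):
    s,p,R=tool(); print(s["t"],p*1000,s["dq"]); c=optics.read_camera("side")
```

```text
7.125 [590.36955101  58.25233828 193.50285859] [ 5.58800454e-04  5.66876495e-03  7.31431740e-03 -6.94937380e-04
 -2.54151100e-03 -1.84573461e-06]
7.175 [590.19851489  58.24314498 193.14786809] [ 0.00028193  0.00604556  0.00869652 -0.0006619  -0.0026079   0.00084957]
7.225 [590.00416809  58.29976155 192.76363681] [-0.0006123   0.00535608  0.00678048  0.00056553 -0.00171956 -0.0003306 ]
7.275 [589.84828584  58.30812916 192.45376751] [-0.00082595  0.00400128  0.00406409 -0.00193327 -0.00188422 -0.00050121]
```

Run:
```python
from h import *
c=optics.read_camera("side"); s,p,R=tool()
img=c["frame"].astype(float); cv2.imwrite("pics/side5full.png",c["frame"][:,:,::-1])
s2,p2,_=tool(); print("tcp",p*1000,p2*1000)
def edge(col,lo,hi):
    # subpixel of half-level between means outside
    v=col[lo:hi]; a,b=v[:2].mean(),v[-2:].mean(); h=(a+b)/2
    for i in range(len(v)-1):
        if (v[i]-h)*(v[i+1]-h)<=0: return lo+i+(h-v[i])/(v[i+1]-v[i])
d3=np.array([-.159,.987,0])
def pred(b):
    for nm,X in(("topback",b+[0,0,.06]-.015*d3),("capfront",b+[0,0,.048]+.015*d3),("botfront",b+.015*d3)): print(nm,pj(c,X))
pred(p-[0,0,.0272])
for r in range(198,242): print(r,img[r,301:306].mean(0).astype(int),end=" ; ")
print()
i0=cv2.imread("pics/side0.png")[:,:,::-1].astype(float)
pred(np.array([.593,-.342,0]))
for r in range(188,220): print(r,i0[r,327:332].mean(0).astype(int),end=" ; ")
pred(np.array([.4405,-.323,0]))
for r in range(198,230): print(r,i0[r,384:388].mean(0).astype(int),end=" ; ")
print()
for r in (207,211): print(i0[r,322:338].sum(1).astype(int),i0[r+8,376:396].sum(1).astype(int))
```

```text
tcp [589.5917967   58.35626948 191.94002746] [589.5917967   58.35626948 191.94002746]
topback [303.50950779 202.63244588]
capfront [302.93195578 215.38551612]
botfront [302.65405202 237.17263824]
198 [124 122 113] ; 199 [126 123 115] ; 200 [127 124 116] ; 201 [127 123 116] ; 202 [124 108  99] ; 203 [116  65  60] ; 204 [114  38  33] ; 205 [111  36  31] ; 206 [111  36  32] ; 207 [112  38  33] ; 208 [112  39  33] ; 209 [108  36  32] ; 210 [101  34  29] ; 211 [98 35 29] ; 212 [98 33 29] ; 213 [99 36 33] ; 214 [96 44 34] ; 215 [93 62 41] ; 216 [90 71 42] ; 217 [89 69 41] ; 218 [88 68 40] ; 219 [90 71 43] ; 220 [90 71 43] ; 221 [90 71 42] ; 222 [90 71 42] ; 223 [90 70 43] ; 224 [90 71 44] ; 225 [89 69 42] ; 226 [90 70 42] ; 227 [92 72 44] ; 228 [91 71 45] ; 229 [88 70 42] ; 230 [91 70 44] ; 231 [89 69 41] ; 232 [91 72 45] ; 233 [89 69 42] ; 234 [89 70 44] ; 235 [84 67 43] ; 236 [81 72 61] ; 237 [87 82 76] ; 238 [86 82 76] ; 239 [86 82 76] ; 240 [88 84 78] ; 241 [88 83 76] ; 
topback [329.76681462 191.82733513]
capfront [329.70203543 200.77807329]
botfront [329.06240378 216.65630904]
188 [7
[... 853 characters left out ...]
07 [39 49 74] ; 208 [35 47 72] ; 209 [55 54 63] ; 210 [79 66 50] ; 211 [87 69 44] ; 212 [86 69 45] ; 213 [87 69 43] ; 214 [88 70 46] ; 215 [88 70 45] ; 216 [88 70 45] ; 217 [86 69 45] ; 218 [85 68 41] ; 219 [87 69 43] ; 220 [85 68 42] ; 221 [87 70 45] ; 222 [88 70 45] ; 223 [88 70 44] ; 224 [85 67 43] ; 225 [80 70 56] ; 226 [103 100  92] ; 227 [124 120 113] ; 228 [127 123 115] ; 229 [125 121 114] ; 
[364 343 234 204 191 198 194 195 203 181 190 177 217 320 354 361] [359 352 360 334 230 195 210 204 198 206 207 206 197 184 187 264 361 364
 363 358]
[364 329 199 196 193 200 190 196 191 195 187 188 235 363 359 357] [360 356 356 314 191 206 205 192 203 197 208 191 196 189 223 317 355 353
 354 361]
```

Run:
```python
from h import *
rows((.5913,.0589,.126),13.5)
```

```text
t 7.38 tcp(mm) [589.59  58.36 191.94] jaw heading 13.52 tilt 0.07 q [ 0.01  0.12  1.55 -0.    1.47 -0.22] F [ 0.73  0.68 -2.26] M [-0.09  0.07  0.06] open 29.385730896613072
 shift cm [6.59 0.02 0.17] rot deg [0.02 0.06 0.03]
```

jog_arm([
  [2.5,0.02,0.17,0,0,0,0.9],
  [5,0.02,0.17,0,0,0,0.9],
  [6.6,0.02,0.17,0,0,0,0.9],
  [6.6,0.02,0.17,0,0,0,0.9],
  [6.6,0.02,0.17,0,0,0,0.9],
])

```text
t: 8.0
tool_pos: [0.5919, 0.0589, 0.127]
orientation: [-0.186, 1.56, 0.185]
force: [-0.1, -0.1, -2.1]
opening: 0.0295
```

Run:
```python
from h import *
rows((.5913,.0589,.126),13.5)
c=optics.read_camera("side"); s,p,R=tool()
img=c["frame"][:,:,::-1].copy(); cv2.imwrite("pics/side6full.png",img)
overw(c,img,p-[0,0,.0272],270,215,60,70,8.5,"pics/o_w6.png")
rows((.5913,.0589,.126),13.5)
```

```text
t 8.00 tcp(mm) [591.94  58.94 127.03] jaw heading 13.52 tilt 0.15 q [ 0.01  0.17  1.61 -0.    1.36 -0.22] F [-0.07 -0.09 -2.12] M [-0.1   0.04  0.03] open 29.495921402697526
 shift cm [ 0.1   0.01 -0.06] rot deg [0.02 0.14 0.05]
t 8.05 tcp(mm) [592.17  58.95 127.36] jaw heading 13.52 tilt 0.19 q [ 0.01  0.17  1.61 -0.    1.36 -0.22] F [ 0.61 -0.27 -2.02] M [-0.02  0.08 -0.06] open 29.67024999696724
 shift cm [ 0.14  0.02 -0.09] rot deg [0.02 0.18 0.06]
```

View pics/o_w6.png

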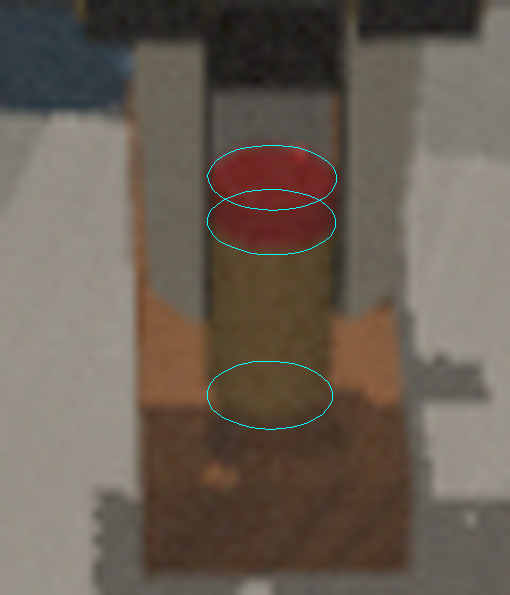

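jog_arm([
  [0.2,0,-0.05,0,0,0,0.9],
  [0.5,0,-0.08,0,0,0,0.9],
  [0.9,0,-0.08,0,0,0,0.9],
  [1.3,0,-0.08,0,0,0,0.9],
])

```text
t: 8.55
tool_pos: [0.5913, 0.0588, 0.114]
orientation: [-0.186, 1.56, 0.185]
force: [-0.1, 1.4, -1.3]
opening: 0.0298
```

Run:
```python
from h import *
rows((.5913,.0589,.098),13.5)
```

```text
t 8.55 tcp(mm) [591.34  58.77 113.99] jaw heading 13.53 tilt 0.18 q [ 0.01  0.18  1.62 -0.    1.33 -0.22] F [-0.11  1.39 -1.3 ] M [ 0.04  0.17 -0.05] open 29.82157774011101
 shift cm [ 1.6   0.02 -0.01] rot deg [0.03 0.17 0.06]
```

jog_arm([
  [0.2,0.03,0,0,0.1,0,0.9],
  [0.4,0.05,0,0,0.1,0,0.9],
  [0.6,0.05,0,0,0.1,0,0.9],
])

```text
t: 8.93
tool_pos: [0.5912, 0.0593, 0.1078]
orientation: [-0.186, 1.562, 0.185]
force: [0.0, -0.5, -2.2]
opening: 0.0297
```

Run:
```python
from h import *
rows((.5913,.0589,.098),13.5)
c=optics.read_camera("side"); s,p,R=tool()
img=c["frame"][:,:,::-1].copy()
overw(c,img,p-[0,0,.0272],270,215,60,70,8.5,"pics/o_w7.png")
rows((.5913,.0589,.098),13.5)
```

```text
t 8.93 tcp(mm) [591.22  59.28 107.83] jaw heading 13.53 tilt 0.08 q [ 0.01  0.19  1.63 -0.    1.32 -0.22] F [ 0.05 -0.46 -2.16] M [-0.07  0.07 -0.01] open 29.731712103659167
 shift cm [ 0.98 -0.04 -0.  ] rot deg [0.03 0.06 0.06]
t 8.97 tcp(mm) [591.05  59.25 107.53] jaw heading 13.53 tilt 0.07 q [ 0.01  0.19  1.63 -0.    1.32 -0.22] F [-0.5  -0.84 -2.71] M [-0.01  0.05  0.04] open 29.388213822275855
 shift cm [ 0.95 -0.04  0.02] rot deg [0.03 0.04 0.05]
```

View pics/o_w7.png

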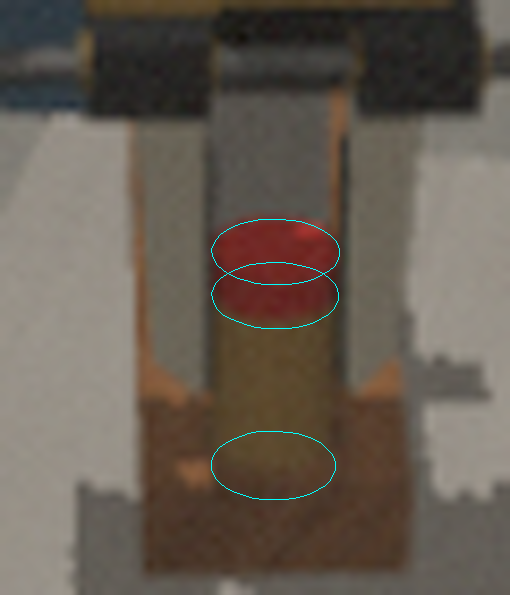

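jog_arm([
  [0.3,0,0,0,0,0,0.9],
  [0.6,0,0,0,0,0,0.9],
  [0.85,0,0,0,0,0,0.9],
  [0.85,0,0,0,0,0,0.9],
])

```text
t: 9.48
tool_pos: [0.591, 0.0593, 0.0988]
orientation: [-0.186, 1.562, 0.185]
force: [-0.4, -0.0, -2.0]
opening: 0.0298
```

Run:
```python
from h import *
rows((.5913,.0589,.098),13.5)
```

```text
t 9.47 tcp(mm) [590.96  59.26  98.79] jaw heading 13.53 tilt 0.05 q [ 0.01  0.2   1.63 -0.    1.31 -0.22] F [-0.35 -0.02 -2.01] M [-0.07  0.06  0.02] open 29.826739410410646
 shift cm [ 0.08 -0.04  0.03] rot deg [0.03 0.02 0.05]
```

Nearly seated. I'll lower another 1.5 mm in small steps until contact shows.

jog_arm([
  [0.08,0,0,0,0,0,0.9],
  [0.15,0,0,0,0,0,0.9],
  [0.15,0,0,0,0,0,0.9],
])

```text
t: 9.85
tool_pos: [0.5913, 0.0593, 0.0983]
orientation: [-0.186, 1.561, 0.185]
force: [-2.7, -0.5, 6.3]
opening: 0.0297
```

Run:
```python
from h import *
rows((.5913,.0589,.098),13.5)
```

```text
t 9.85 tcp(mm) [591.32  59.27  98.27] jaw heading 13.53 tilt 0.1 q [ 0.01  0.2   1.63 -0.    1.3  -0.22] F [-2.75 -0.5   6.31] M [-0.13  0.68  0.03] open 29.6591883513644
 shift cm [ 0.03 -0.04 -0.01] rot deg [0.03 0.07 0.06]
```

jog_arm([
  [0,0,0,0,0,0,0.62],
  [0,0,0,0,0,0,0.5],
  [0,0,0,0,0,0,0.4],
  [0,0,0,0,0,0,0.4],
])

```text
t: 10.35
tool_pos: [0.5913, 0.0593, 0.0981]
orientation: [-0.186, 1.562, 0.185]
force: [1.0, 0.1, 0.2]
opening: 0.0554
```

Run:
```python
from h import *
rows((.5913,.0589,.098),13.5)
c=optics.read_camera("side"); s,p,R=tool()
img=c["frame"][:,:,::-1].copy()
overw(c,img,np.array([.5913,.0589,.071]),260,205,70,70,8.5,"pics/o_w8.png")
```

```text
t 10.35 tcp(mm) [591.27  59.26  98.09] jaw heading 13.53 tilt 0.09 q [ 0.01  0.2   1.63 -0.    1.3  -0.22] F [0.98 0.08 0.17] M [0.  0.1 0. ] open 55.37786832601093
 shift cm [ 0.01 -0.04 -0.01] rot deg [0.03 0.06 0.06]
```

View pics/o_w8.png

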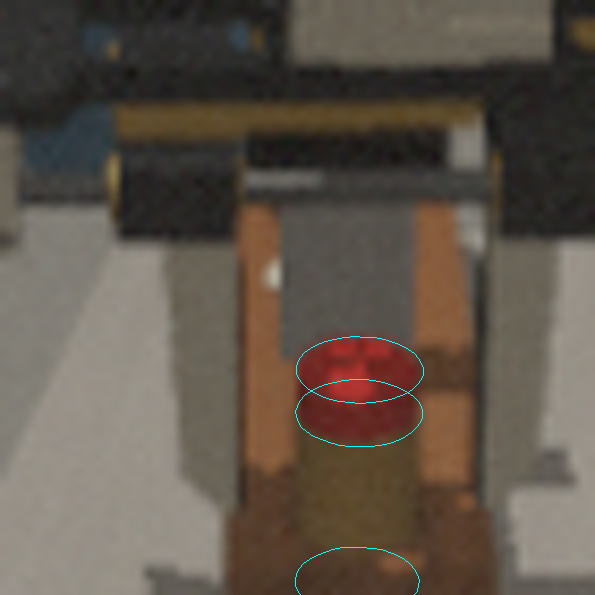

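jog_arm([
  [-2,0,0,0,0,0,0.4],
  [-6,0,0,0,0,0,0.3],
  [-11,0,0,0,0,0,0.2],
  [-14,-3,-1,0,0,0,0],
  [-14,-8,-3,0,0,0,0],
])

```text
t: 11.02
tool_pos: [0.5829, -0.0253, 0.2442]
orientation: [-0.19, 1.553, 0.185]
force: [0.9, -0.2, -1.3]
opening: 0.0894
```

Run:
```python
from h import *
rows((.4418,-.3235,.15),13.5)
```

```text
t 11.03 tcp(mm) [582.91 -25.27 244.19] jaw heading 13.7 tilt 0.57 q [-0.13  0.07  1.51 -0.    1.56 -0.37] F [ 0.93 -0.22 -1.31] M [-0.07 -0.01  0.01] open 89.36108427557922
 shift cm [  9.32 -25.6  -20.86] rot deg [0.2  0.53 0.22]
```

jog_arm([
  [0,-4.3,-3.5,0,0.5,0.2,0],
  [0,-8.6,-7,0,0.5,0.2,0],
  [1,-13,-10.5,0,0.5,0.2,0],
  [3,-17,-14,0,0.5,0.2,0],
  [5,-21.3,-17.4,0,0.5,0.2,0],
])

```text
t: 11.65
tool_pos: [0.4644, -0.2752, 0.195]
orientation: [-0.189, 1.56, 0.186]
force: [0.1, -0.7, -0.6]
opening: 0.0925
```

Run:
```python
from h import *
rows((.4418,-.3235,.10),13.5)
t=optics.read_camera("top")
cv2.imwrite("pics/top9.png",cv2.resize(t["frame"][180:280,290:430,::-1],None,fx=5,fy=5,interpolation=cv2.INTER_CUBIC))
```

```text
t 11.65 tcp(mm) [ 464.38 -275.25  195.04] jaw heading 13.71 tilt 0.2 q [-0.63 -0.02  1.69  0.    1.47 -0.87] F [ 0.11 -0.71 -0.64] M [-0.09  0.08 -0.  ] open 92.54375795772302
 shift cm [ 9.51 -4.13 -3.36] rot deg [0.21 0.14 0.14]
```

View pics/top9.png

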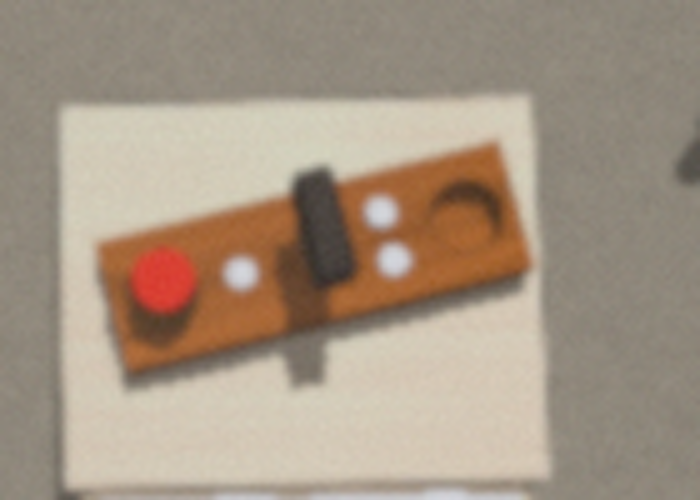

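jog_arm([
  [2,-3,-2.5,0,0,0,0],
  [6,-4.1,-3.4,0,0.1,0.1,0],
  [9,-4.1,-3.4,0,0.1,0.1,0],
  [9.5,-4.1,-3.4,0,0.1,0.1,0],
  [9.5,-4.1,-3.4,0,0.1,0.1,0],
])

```text
t: 12.32
tool_pos: [0.4373, -0.3282, 0.0982]
orientation: [-0.187, 1.567, 0.184]
force: [0.4, -0.4, 0.5]
opening: 0.0928
```

Run:
```python
from h import *
rows((.4418,-.323,.027),13.5)
c=optics.read_camera("side"); img=c["frame"][:,:,::-1].copy()
overw(c,img,np.array([.4418,-.323,0]),350,150,80,90,6.5,"pics/s10.png")
```

```text
t 12.32 tcp(mm) [ 437.27 -328.16   98.25] jaw heading 13.54 tilt 0.24 q [-0.73  0.08  1.77 -0.    1.3  -0.97] F [ 0.37 -0.42  0.48] M [-0.07  0.03  0.  ] open 92.84737734058545
 shift cm [7.12 0.4  0.59] rot deg [ 0.04 -0.24  0.07]
```

View pics/s10.png

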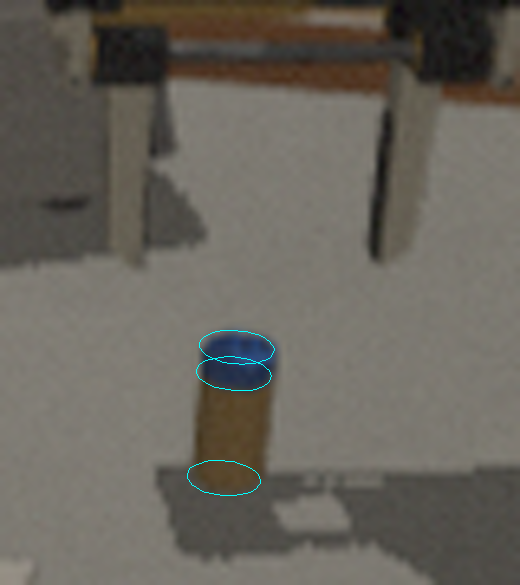

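jog_arm([
  [1.5,0.4,0.45,0,0,0,0],
  [4,0.4,0.45,0,0,0,0],
  [6.5,0.4,0.45,0,0,0,0],
  [7.1,0.4,0.45,0,0,0,0],
  [7.1,0.4,0.45,0,0,0,0],
])

```text
t: 13.0
tool_pos: [0.4412, -0.3235, 0.028]
orientation: [-0.188, 1.566, 0.184]
force: [-0.2, 0.3, -0.5]
opening: 0.0928
```

Run:
```python
from h import *
rows((.440,-.323,.027),13.5)
c=optics.read_camera("side"); img=c["frame"][:,:,::-1].copy()
overw(c,img,np.array([.440,-.323,0]),350,150,80,90,6.5,"pics/s11.png")
rows((.440,-.323,.027),13.5)
```

```text
t 13.00 tcp(mm) [ 441.16 -323.54   28.02] jaw heading 13.57 tilt 0.23 q [-0.72  0.17  1.81 -0.    1.16 -0.96] F [-0.21  0.28 -0.46] M [-0.06  0.14 -0.06] open 92.78317143999072
 shift cm [ 0.1   0.08 -0.1 ] rot deg [ 0.07 -0.2   0.12]
t 13.05 tcp(mm) [ 441.56 -324.01   28.71] jaw heading 13.56 tilt 0.24 q [-0.72  0.17  1.81 -0.    1.16 -0.96] F [ 0.29  0.36 -0.53] M [-0.01  0.09 -0.04] open 92.69996099805854
 shift cm [ 0.17  0.14 -0.13] rot deg [ 0.06 -0.16  0.18]
```

View pics/s11.png

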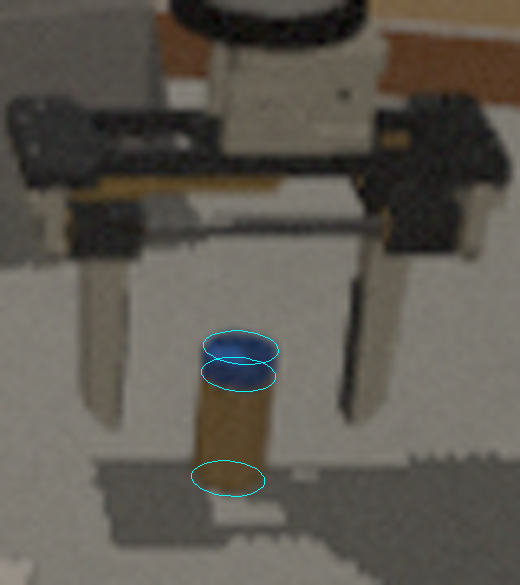

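jog_arm([
  [0.15,0.12,-0.12,0,0,0,0.5],
  [0.15,0.12,-0.12,0,0,0,0.6],
  [0.15,0.12,-0.12,0,0,0,0.9],
  [0.15,0.12,-0.12,0,0,0,0.9],
  [0.15,0.12,-0.12,0,0,0,0.9],
])

```text
t: 13.68
tool_pos: [0.4401, -0.3231, 0.0272]
orientation: [-0.189, 1.565, 0.183]
force: [-0.5, 0.5, -0.1]
opening: 0.0476
```

jog_arm([
  [0,0,0,0,0,0,0.9],
  [0,0,0,0,0,0,0.9],
  [0,0,0,0,0,0,0.9],
  [0,0,0,0,0,0,0.9],
  [0,0,0,0,0,0,0.9],
])

```text
t: 14.3
tool_pos: [0.4401, -0.3231, 0.0272]
orientation: [-0.189, 1.565, 0.183]
force: [-1.6, -0.0, -0.3]
opening: 0.0294
```

Run:
```python
from h import *
rows((.440,-.323,.2),13.5)
```

```text
t 14.30 tcp(mm) [ 440.07 -323.13   27.18] jaw heading 13.56 tilt 0.24 q [-0.72  0.16  1.82 -0.    1.16 -0.96] F [-1.64 -0.01 -0.35] M [-0.09  0.03 -0.03] open 29.37812552899744
 shift cm [-17.28  -0.04  -0.05] rot deg [ 0.06 -0.16  0.18]
```

jog_arm([
  [-2,0,0,0,0,0,0.9],
  [-6,0,0,0,0,0,0.9],
  [-12,0,0,0,0,0,0.9],
  [-17,1.5,1.2,0,0,0,0.9],
  [-19,5.5,4.5,0,0,0,0.9],
])

```text
t: 14.92
tool_pos: [0.4723, -0.2601, 0.2209]
orientation: [-0.189, 1.561, 0.177]
force: [1.0, 0.1, -2.3]
opening: 0.03
```

Run:
```python
from h import *
rows((.6263,-.0866,.19),13.5)
```

```text
t 14.93 tcp(mm) [ 472.27 -260.09  220.9 ] jaw heading 13.37 tilt 0.44 q [-0.6  -0.04  1.66 -0.    1.52 -0.83] F [ 1.    0.14 -2.29] M [-0.01  0.02 -0.01] open 30.00605998502364
 shift cm [ 3.   13.34 19.  ] rot deg [-0.13  0.04  0.44]
```

jog_arm([
  [0,3.2,4.6,0,0,0.4,0.9],
  [0,6.6,9.4,0,0,0.4,0.9],
  [0,10,14.2,0,0,0.4,0.9],
  [1,13.3,18.9,0,0,0.4,0.9],
  [3,13.3,18.9,0,0,0.4,0.9],
])

```text
t: 15.55
tool_pos: [0.6276, -0.0835, 0.1896]
orientation: [-0.187, 1.561, 0.187]
force: [-1.0, -0.7, -2.4]
opening: 0.0299
```

Run:
```python
from h import *
rows((.6263,-.0866,.126),13.5)
```

```text
t 15.55 tcp(mm) [627.64 -83.47 189.58] jaw heading 13.64 tilt 0.12 q [-0.21  0.23  1.43  0.    1.48 -0.45] F [-1.05 -0.72 -2.43] M [-0.11  0.03 -0.02] open 29.859034951843384
 shift cm [ 6.36 -0.27 -0.22] rot deg [0.14 0.12 0.01]
```

jog_arm([
  [1,-0.27,-0.2,0.1,0.1,0,0.9],
  [3.5,-0.27,-0.2,0.1,0.1,0,0.9],
  [5.8,-0.27,-0.2,0.1,0.1,0,0.9],
  [6.3,-0.27,-0.2,0.1,0.1,0,0.9],
  [6.3,-0.27,-0.2,0.1,0.1,0,0.9],
])

```text
t: 16.18
tool_pos: [0.626, -0.0874, 0.1268]
orientation: [-0.185, 1.563, 0.185]
force: [-0.0, 0.0, -1.6]
opening: 0.0296
```

Run:
```python
from h import *
rows((.6263,-.0866,.126),13.5)
for n in("side","top"):
    c=optics.read_camera(n); x,y=(300,160) if n=="top" else (250,160)
    cv2.imwrite(f"pics/{n}12.png",cv2.resize(c["frame"][y:y+100,x:x+130,::-1],None,fx=6,fy=6,interpolation=cv2.INTER_CUBIC))
rows((.6263,-.0866,.112),13.5)
```

```text
t 16.18 tcp(mm) [626.01 -87.41 126.76] jaw heading 13.47 tilt 0.0 q [-0.22  0.27  1.5   0.    1.37 -0.45] F [-0.01  0.01 -1.61] M [-0.07  0.07 -0.  ] open 29.582904012002782
 shift cm [0.08 0.07 0.05] rot deg [-0.03  0.   -0.  ]
t 16.27 tcp(mm) [627.01 -87.2  127.98] jaw heading 13.5 tilt 0.13 q [-0.22  0.27  1.49  0.    1.37 -0.45] F [-0.09  0.25 -2.56] M [-0.06  0.06 -0.03] open 29.572970723086307
 shift cm [ 1.6   0.08 -0.06] rot deg [-0.    0.12  0.05]
```

View pics/side12.png

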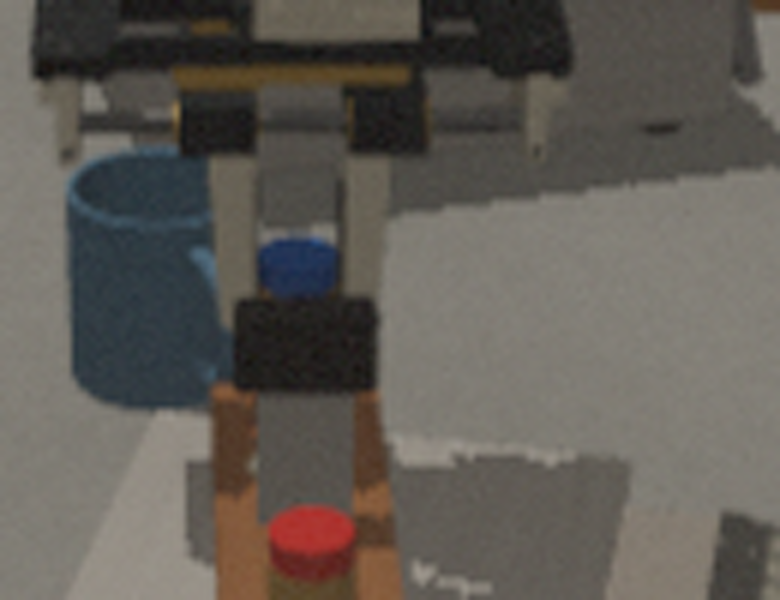

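View pics/top12.png

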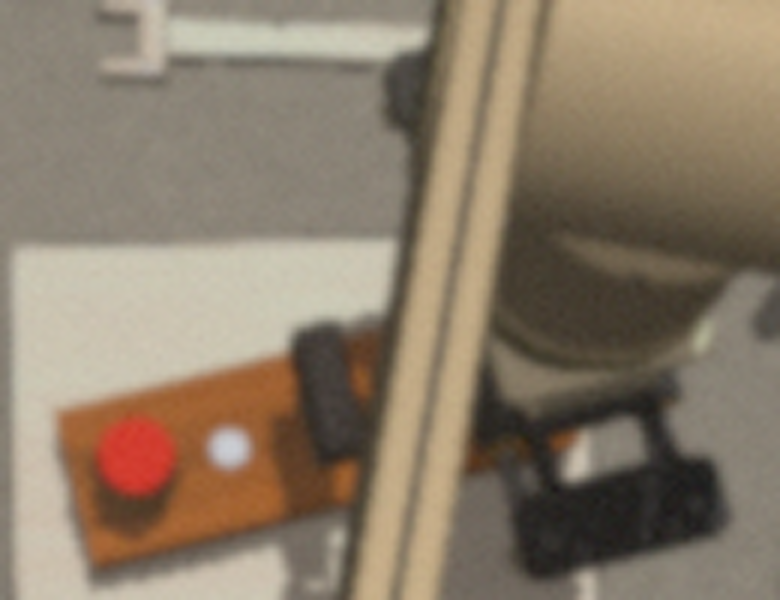

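jog_arm([
  [0.3,0.08,-0.05,0,0.1,0,0.9],
  [0.7,0.08,-0.05,0,0.1,0,0.9],
  [1.1,0.08,-0.05,0,0.1,0,0.9],
  [1.4,0.08,-0.05,0,0.1,0,0.9],
])

```text
t: 16.77
tool_pos: [0.6262, -0.0864, 0.1134]
orientation: [-0.186, 1.563, 0.184]
force: [1.0, -0.0, -3.3]
opening: 0.0296
```

Run:
```python
from h import *
rows((.6263,-.0866,.098),13.5)
```

```text
t 16.77 tcp(mm) [626.16 -86.44 113.44] jaw heading 13.5 tilt 0.04 q [-0.22  0.28  1.51 -0.    1.35 -0.45] F [ 0.95 -0.04 -3.33] M [ 0.01  0.04 -0.02] open 29.553935122277753
 shift cm [ 1.54 -0.02  0.01] rot deg [ 0.   -0.01  0.04]
```

Already about 5 mm into the mouth with no contact force, so I'll keep lowering.

jog_arm([
  [0.3,0,0,0,0,0,0.9],
  [0.6,0,0,0,0,0,0.9],
  [0.9,0,0,0,0,0,0.9],
])

```text
t: 17.15
tool_pos: [0.6261, -0.0864, 0.1042]
orientation: [-0.186, 1.563, 0.184]
force: [-0.2, 0.3, -2.3]
opening: 0.0296
```

jog_arm([
  [0.25,0,0,0,0,0,0.9],
  [0.45,0,0,0,0,0,0.9],
  [0.5,0,0,0,0,0,0.9],
  [0.5,0,0,0,0,0,0.9],
])

```text
t: 17.65
tool_pos: [0.6262, -0.0864, 0.0993]
orientation: [-0.186, 1.563, 0.184]
force: [0.5, 0.5, -2.2]
opening: 0.0298
```

Run:
```python
from h import *
rows((.6263,-.0866,.098),13.5)
```

```text
t 17.65 tcp(mm) [626.19 -86.45  99.29] jaw heading 13.51 tilt 0.04 q [-0.22  0.3   1.52 -0.    1.33 -0.45] F [ 0.53  0.47 -2.24] M [-0.06  0.06  0.02] open 29.834381309840804
 shift cm [ 0.13 -0.02  0.01] rot deg [ 0.01 -0.01  0.04]
```

jog_arm([
  [0.1,0,0,0,0,0,0.9],
  [0.18,0,0,0,0,0,0.9],
  [0.18,0,0,0,0,0,0.9],
])

```text
t: 18.02
tool_pos: [0.6264, -0.0865, 0.0981]
orientation: [-0.186, 1.562, 0.184]
force: [-3.1, 0.2, 2.9]
opening: 0.0295
```

Run:
```python
from h import *
rows((.6263,-.0866,.098),13.5)
```

```text
t 18.02 tcp(mm) [626.4  -86.5   98.15] jaw heading 13.51 tilt 0.06 q [-0.22  0.3   1.52 -0.    1.32 -0.45] F [-3.09  0.23  2.86] M [0.04 0.57 0.01] open 29.45471580236055
 shift cm [ 0.01 -0.01 -0.01] rot deg [0.01 0.02 0.06]
```

jog_arm([
  [0,0,0,0,0,0,0.62],
  [0,0,0,0,0,0,0.5],
  [0,0,0,0,0,0,0.4],
  [0,0,0,0,0,0,0.4],
])

```text
t: 18.52
tool_pos: [0.6264, -0.0865, 0.098]
orientation: [-0.186, 1.563, 0.184]
force: [-0.5, -0.5, -0.4]
opening: 0.0548
```

jog_arm([
  [-2,0,0,0,0,0,0.4],
  [-6,0,0,0,0,0,0.3],
  [-11,0,0,0,0,0,0.3],
  [-14,0,0,0,0,0,0.3],
  [-14,0,0,0,0,0,0.3],
])

```text
t: 19.15
tool_pos: [0.6285, -0.0869, 0.2436]
orientation: [-0.188, 1.555, 0.182]
force: [-0.4, -0.2, -0.5]
opening: 0.0651
```

Run:
```python
from h import *
rows((.6088,-.0137,.24),103.5)
for n in("side","top"):
    c=optics.read_camera(n); x,y=(300,180) if n=="top" else (250,180)
    cv2.imwrite(f"pics/{n}13f.png",c["frame"][:,:,::-1])
    cv2.imwrite(f"pics/{n}13.png",cv2.resize(c["frame"][y:y+100,x:x+130,::-1],None,fx=6,fy=6,interpolation=cv2.INTER_CUBIC))
```

```text
t 19.15 tcp(mm) [628.46 -86.87 243.65] jaw heading 13.5 tilt 0.51 q [-0.22  0.21  1.36 -0.    1.57 -0.45] F [-0.44 -0.22 -0.51] M [-0.1   0.04 -0.03] open 65.14649336667664
 shift cm [ 0.33  7.58 -0.21] rot deg [-90.     0.14   0.55]
```

View pics/side13.png

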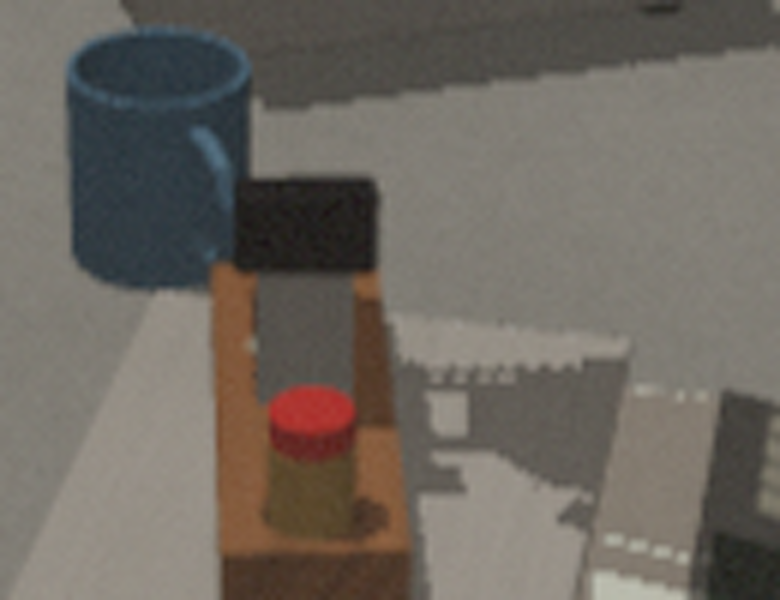

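View pics/top13.png

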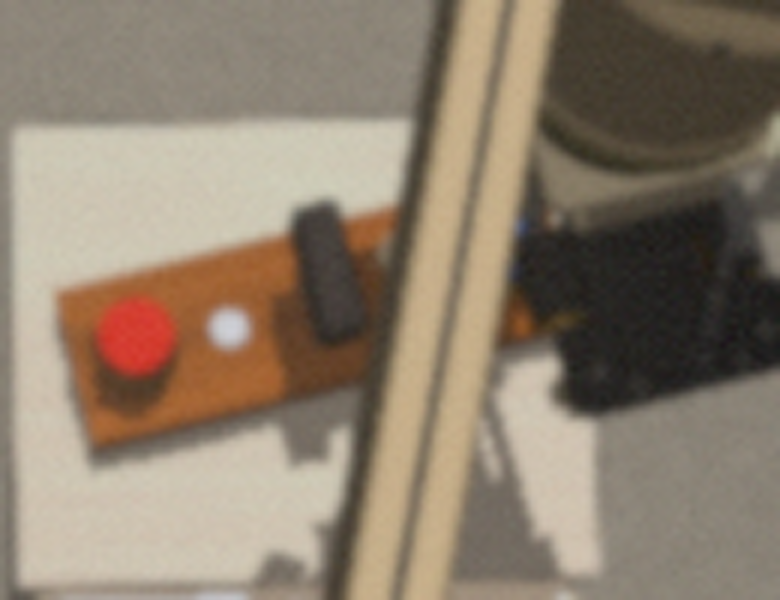

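jog_arm([
  [0,1.5,0,-10,0,0,0.3],
  [0,3,0,-20,0,0,0.3],
  [0,4.5,0,-30,0,0,0.3],
  [0,6,-0.1,-40,0,0,0.3],
  [0,7.5,-0.2,-50,0,0,0.3],
])

```text
t: 19.88
tool_pos: [0.6056, -0.0134, 0.2361]
orientation: [-0.866, 1.394, 0.867]
force: [-1.6, -1.4, 0.5]
opening: 0.0653
```

Run:
```python
from h import *
rows((.6088,-.0137,.22),103.5)
```

```text
t 19.88 tcp(mm) [605.65 -13.4  236.07] jaw heading 63.83 tilt 0.14 q [-0.11  0.14  1.44 -0.    1.56 -1.22] F [-1.61 -1.44  0.5 ] M [-0.02  0.03 -0.  ] open 65.2612798141778
 shift cm [ 1.61 -0.3   0.11] rot deg [-39.67  -0.06  -0.14]
```

jog_arm([
  [0.3,-0.1,0,-10,0,0,0.3],
  [0.6,-0.2,0.1,-20,0,0,0.3],
  [1,-0.3,0.1,-30,0,0,0.3],
  [1.6,-0.3,0.1,-39.7,0,-0.1,0.3],
  [1.6,-0.3,0.1,-39.7,0,-0.1,0.3],
])

```text
t: 20.5
tool_pos: [0.6073, -0.0137, 0.2175]
orientation: [-1.378, 1.092, 1.384]
force: [0.5, -0.1, 0.1]
opening: 0.065
```

Run:
```python
from h import *
rows((.6088,-.0137,.142),103.5)
for n in("side","top"):
    c=optics.read_camera(n); x,y=(300,180) if n=="top" else (250,150)
    cv2.imwrite(f"pics/{n}14.png",cv2.resize(c["frame"][y:y+100,x:x+130,::-1],None,fx=6,fy=6,interpolation=cv2.INTER_CUBIC))
rows((.6088,-.0137,.142),103.5)
```

```text
t 20.50 tcp(mm) [607.33 -13.66 217.5 ] jaw heading 103.48 tilt 0.29 q [-0.11  0.16  1.46 -0.    1.53 -1.91] F [ 0.52 -0.09  0.12] M [ 0.05 -0.08  0.03] open 65.03655723471715
 shift cm [ 7.55 -0.18 -0.04] rot deg [-0.02  0.05 -0.28]
t 20.60 tcp(mm) [608.07 -13.74 218.93] jaw heading 103.3 tilt 0.17 q [-0.11  0.16  1.46 -0.    1.53 -1.91] F [-0.12 -0.18 -0.18] M [ 0.03  0.04 -0.06] open 65.21287071589
 shift cm [ 7.69 -0.09 -0.01] rot deg [-0.2   0.   -0.17]
```

View pics/side14.png

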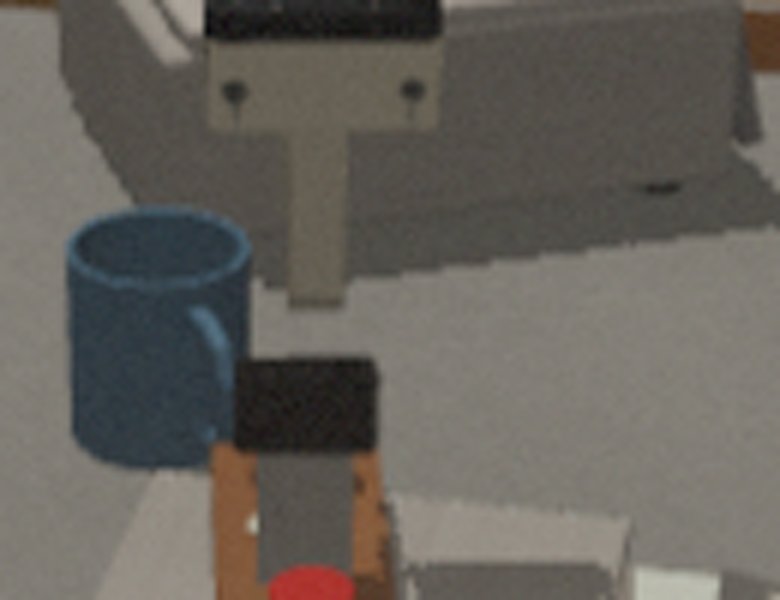

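View pics/top14.png

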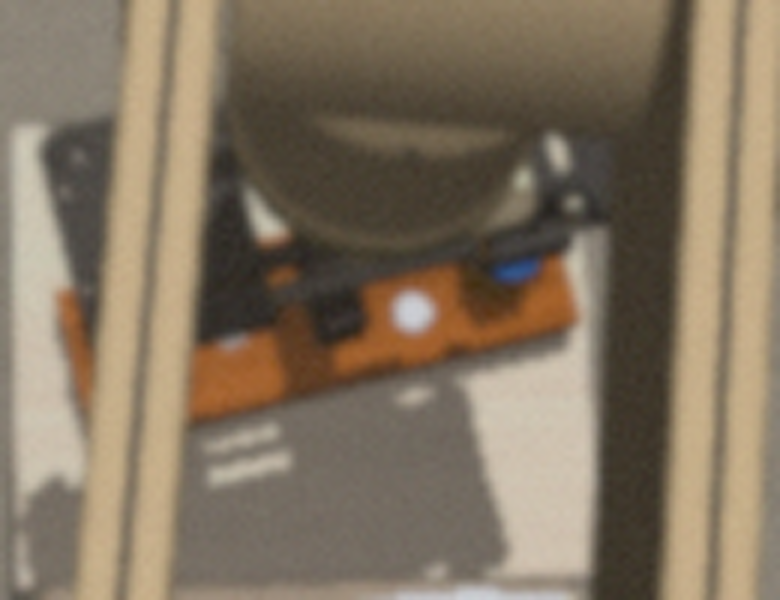

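jog_arm([
  [1,-0.05,0,-0.1,0,-0.1,0.3],
  [3,-0.05,0,-0.1,0,-0.1,0.3],
  [5.5,-0.05,0,-0.1,0,-0.1,0.3],
  [7.5,-0.05,0,-0.1,0,-0.1,0.3],
  [7.7,-0.05,0,-0.1,0,-0.1,0.3],
])

```text
t: 21.22
tool_pos: [0.6065, -0.0135, 0.1389]
orientation: [-1.376, 1.093, 1.384]
force: [0.3, 0.9, 0.3]
opening: 0.065
```

jog_arm([
  [0,0,0,0,0,0,0.3],
  [0,0,0,0,0,0,0.3],
])

```text
t: 21.48
tool_pos: [0.607, -0.0135, 0.1397]
orientation: [-1.376, 1.092, 1.383]
force: [-0.1, -1.1, 0.4]
opening: 0.0655
```

Run:
```python
from h import *
rows((.6088,-.0137,.142),103.5)
c=optics.read_camera("side"); x,y=(250,150)
cv2.imwrite(f"pics/side15.png",cv2.resize(c["frame"][y:y+100,x:x+130,::-1],None,fx=6,fy=6,interpolation=cv2.INTER_CUBIC))
rows((.6088,-.0137,.142),103.5)
```

```text
t 21.48 tcp(mm) [607.04 -13.52 139.7 ] jaw heading 103.37 tilt 0.26 q [-0.11  0.2   1.55 -0.    1.39 -1.91] F [-0.08 -1.12  0.4 ] M [ 0.07 -0.01  0.  ] open 65.53807157754915
 shift cm [-0.23 -0.17 -0.06] rot deg [-0.12  0.07 -0.25]
t 21.52 tcp(mm) [607.15 -13.54 139.86] jaw heading 103.38 tilt 0.24 q [-0.11  0.2   1.55 -0.    1.39 -1.91] F [-0.3  -0.36 -0.8 ] M [ 0.03 -0.01  0.  ] open 65.01681957657664
 shift cm [-0.21 -0.16 -0.05] rot deg [-0.12  0.06 -0.24]
```

View pics/side15.png

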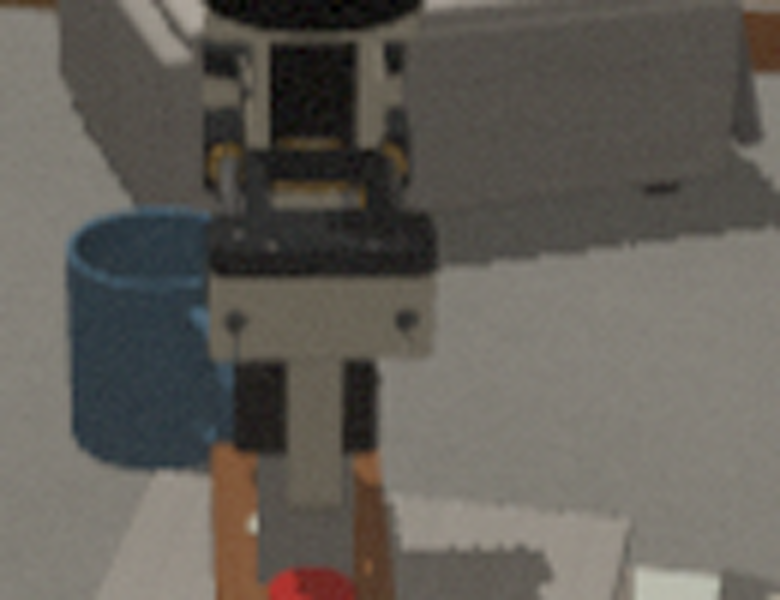

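jog_arm([
  [-0.15,-0.05,-0.03,-0.1,0,-0.2,0.6],
  [-0.15,-0.05,-0.03,-0.1,0,-0.2,0.75],
  [-0.15,-0.05,-0.03,-0.1,0,-0.2,1],
  [-0.15,-0.05,-0.03,-0.1,0,-0.2,1],
  [-0.15,-0.05,-0.03,-0.1,0,-0.2,1],
], squeeze=15)

```text
t: 22.15
tool_pos: [0.6077, -0.0138, 0.1413]
orientation: [-1.379, 1.089, 1.381]
force: [0.9, -3.2, -0.7]
opening: 0.0195
```

jog_arm([
  [0,0,0,0,0,0,1],
  [0,0,0,0,0,0,1],
  [0,0,0,0,0,0,1],
])

```text
t: 22.52
tool_pos: [0.6077, -0.014, 0.1413]
orientation: [-1.379, 1.089, 1.381]
force: [0.5, -1.7, -0.9]
opening: 0.0181
```

jog_arm([
  [0,0,0,0,0,0,1],
  [0,0,0,0,0,0,1],
  [0,0,0,0,0,0,1],
  [0,0,0,0,0,0,1],
], squeeze=60)

```text
t: 23.02
tool_pos: [0.6077, -0.014, 0.1413]
orientation: [-1.379, 1.089, 1.381]
force: [0.5, -0.8, 0.0]
opening: 0.0176
```

Run:
```python
from h import *
rows((.6075,-.0137,.142),103.5)
```

```text
t 23.02 tcp(mm) [607.75 -14.   141.29] jaw heading 103.47 tilt 0.05 q [-0.11  0.2   1.55  0.    1.39 -1.91] F [ 0.52 -0.78  0.01] M [-0.27 -0.12 -0.  ] open 17.643254870411003
 shift cm [-0.07  0.02  0.04] rot deg [-0.03  0.04 -0.04]
```

Grip held at 17.6 mm opening. Lifting gently.

jog_arm([
  [-0.3,0,0,0,0,0,1],
  [-0.8,0,0,0,0,0,1],
  [-1.5,0,0,0,0,0,1],
  [-2.2,0,0,0,0,0,1],
  [-3,0,0,0,0,0,1],
])

```text
t: 23.65
tool_pos: [0.6078, -0.014, 0.1719]
orientation: [-1.379, 1.089, 1.381]
force: [-0.2, -0.2, -6.8]
opening: 0.0177
```

Run:
```python
from h import *
rows((.6075,-.0137,.23),103.5)
c=optics.read_camera("side"); x,y=(220,130)
cv2.imwrite(f"pics/side16.png",cv2.resize(c["frame"][y:y+160,x:x+200,::-1],None,fx=4,fy=3.75,interpolation=cv2.INTER_CUBIC))
```

```text
t 23.65 tcp(mm) [607.78 -13.98 171.88] jaw heading 103.47 tilt 0.05 q [-0.11  0.18  1.52  0.    1.44 -1.91] F [-0.17 -0.18 -6.77] M [ 0.02 -0.03 -0.08] open 17.728056612708585
 shift cm [-5.81  0.02  0.04] rot deg [-0.03  0.04 -0.04]
```

View pics/side16.png

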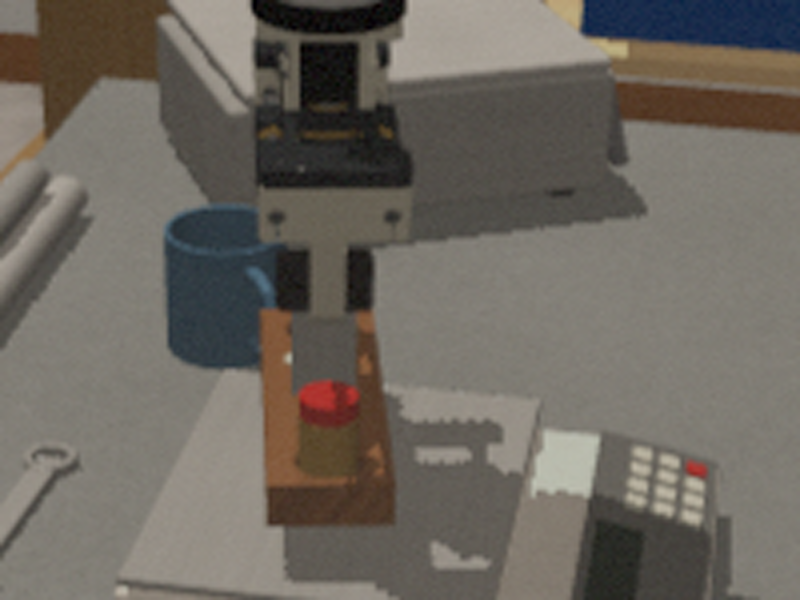

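jog_arm([
  [-1,0,0,0,0,0,1],
  [-2.2,0,0,0,0,0,1],
  [-3.4,0,0,0,0,0,1],
  [-4.4,0,0,0,0,0,1],
  [-5,0,0,0,0,0,1],
])

```text
t: 24.32
tool_pos: [0.6087, -0.0141, 0.2244]
orientation: [-1.381, 1.087, 1.379]
force: [0.0, 0.1, -7.1]
opening: 0.0176
```

jog_arm([
  [-0.2,0,0,0,0,0,1],
  [-0.2,0,0,0,0,0,1],
  [-0.2,0,0,0,0,0,1],
  [-0.2,0,0,0,0,0,1],
  [-0.2,0,0,0,0,0,1],
])

```text
t: 24.95
tool_pos: [0.6086, -0.0141, 0.2262]
orientation: [-1.381, 1.087, 1.379]
force: [0.4, 0.1, -7.4]
opening: 0.018
```

Run:
```python
from h import *
rows((.6075,-.0137,.225),103.5)
for n in("side","top"):
    c=optics.read_camera(n); cv2.imwrite(f"pics/{n}17.png",c["frame"][:,:,::-1])
rows((.6075,-.0137,.225),103.5); print(robot.read_state()["dq"])
```

```text
t 24.95 tcp(mm) [608.62 -14.14 226.21] jaw heading 103.47 tilt 0.11 q [-0.11  0.15  1.45  0.    1.54 -1.91] F [ 0.41  0.1  -7.4 ] M [ 0.05 -0.01  0.04] open 17.991311950957243
 shift cm [0.12 0.1  0.07] rot deg [-0.03 -0.01  0.11]
t 25.05 tcp(mm) [608.67 -14.11 226.33] jaw heading 103.47 tilt 0.12 q [-0.11  0.15  1.45  0.    1.54 -1.91] F [-0.01  0.3  -7.35] M [ 0.07 -0.01 -0.03] open 17.371548374388222
 shift cm [0.13 0.1  0.07] rot deg [-0.03 -0.01  0.11]
[-0. -0. -0.  0. -0.  0.]
```

View pics/side17.png

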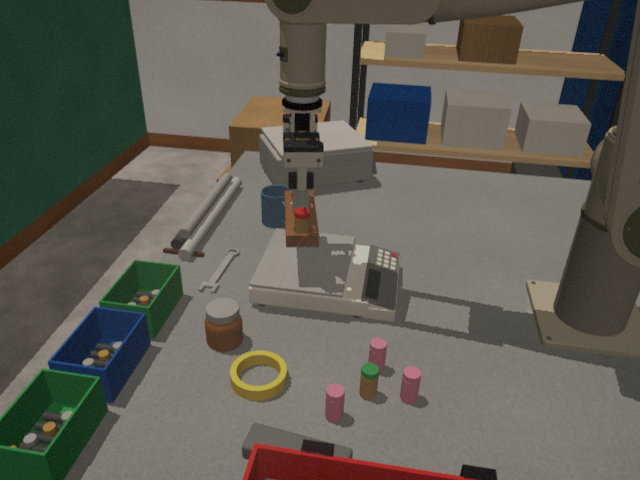

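View pics/top17.png

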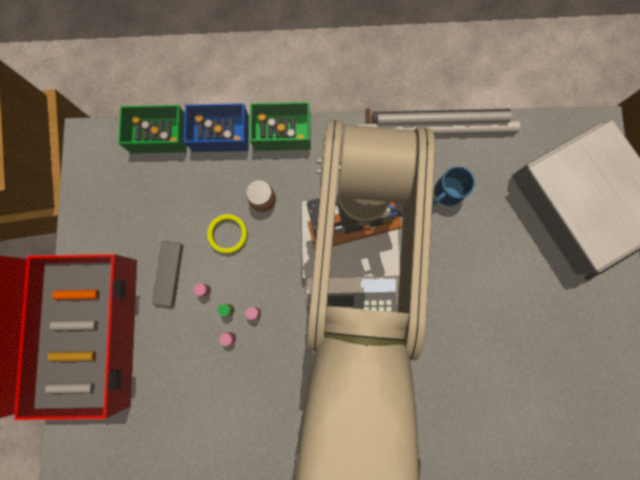

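Run:
```python
from h import *
c=optics.read_camera("side"); img=cv2.imread("pics/side17.png"); s,p,R=tool()
a=np.radians(13.5); ex=np.array([np.cos(a),np.sin(a),0]); ey=np.array([-np.sin(a),np.cos(a),0])
ce=np.array([.6088,-.0137,.065+.085])
x0,y0,w,h,k=270,150,70,105,5.7
I=cv2.resize(img[y0:y0+h,x0:x0+w],None,fx=k,fy=k,interpolation=cv2.INTER_CUBIC)
P=lambda X:tuple(int(round(v)) for v in ((pj(c,X)-[x0,y0]+.5)*k-.5))
for z in(0,.026):
    pts=np.array([P(ce+u*.032*ex+v*.1*ey+[0,0,z]) for u,v in((1,1),(1,-1),(-1,-1),(-1,1))]); cv2.polylines(I,[pts],True,(0,255,0),1)
for sy in(1,-1):
    pts=np.array([P(ce+sy*.075*ey+[0,0,.066]+.015*(np.cos(q)*ex+np.sin(q)*ey)) for q in np.linspace(0,6.28,40)]); cv2.polylines(I,[pts],True,(255,255,0),1)
cv2.imwrite("pics/o_fin.png",I)
t=cv2.imread("pics/top17.png"); cv2.imwrite("pics/top17c.png",cv2.resize(t[180:280,295:425],None,fx=6,fy=6,interpolation=cv2.INTER_CUBIC))
```

```text
(no output)
```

View pics/o_fin.png

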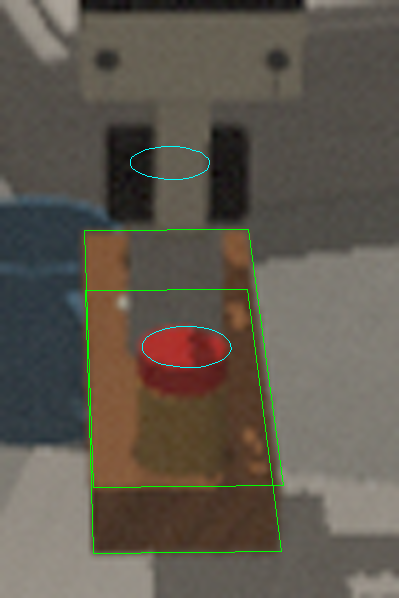

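View pics/top17c.png

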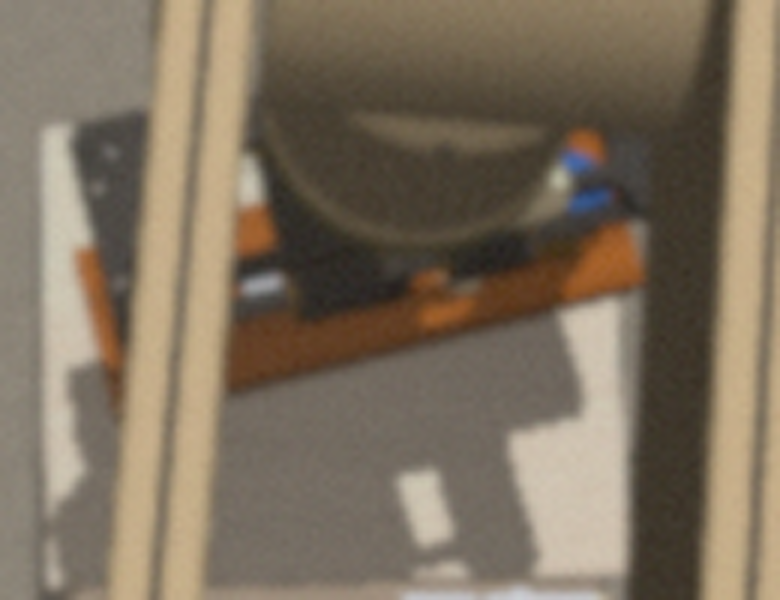

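The carrier matches the level model in the overlay, both weights are in it, and the arm is still. I'm handing in.

Run:
```python
from h import *
rows((.6088,-.0137,.226),103.5)
ticket.close_job()
```

```text
t 25.10 tcp(mm) [608.69 -14.1  226.39] jaw heading 103.47 tilt 0.12 q [-0.11  0.15  1.45  0.    1.54 -1.91] F [-0.64 -0.32 -7.81] M [ 0.01  0.02 -0.02] open 17.321481390983426
 shift cm [ 0.04 -0.02  0.04] rot deg [-0.03 -0.01  0.12]
the job is handed in; nothing more can be done
```

I finished the job and handed it in at 25 s. The red weight went into the one-dot pocket first and was released, then the blue one into the two-dot pocket. I lowered both until they touched the pocket floor, with the fingers at the height expected for a fully seated weight. I then took the carrier by its grip at 60 N and lifted it 85 mm, and it is being held there.

**Last checks:**
- **Stillness and load:** the arm was not moving, the tool was tilted 0.1°, and it carried about 7.5 N.
- **Level:** in the side view the carrier matches the outline of a level carrier. Red is seen in its pocket. Blue is only partly visible under the gripper, in the top view at its pocket.
- **Surroundings:** the green weight and the other things on the table looked unmoved in both views.

**Disagreements:** the two cameras disagreed by about 2–4 mm in x. I trusted the side view, which agreed with the robot's own position, and both weights then went in without catching on the rim.

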